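Clamp the lesson phone in its desk rail with the travelling feed knob

TASK

Take the green phone out of its wooden stand and stand it the same way up, on its long edge, in the channel of the aluminium phone rail, between the orange jaw and the black end stop, and let go of it. Then turn the jaw's black feed knob clockwise, following it as it travels along the rail, until the phone is pressed against the end stop and held snugly with about 10 newtons (between 5 and 15), and let go; never squeeze the phone with more than 20 newtons. Move the jaw by its knob only, not by pushing the jaw, and leave the power bank, mouse and pen cup alone.

Things in the scene. Friction and masses are not known exactly. Their poses are not given: they have to be found in the camera images.
- rail: Fixed aluminium phone rail, bed 90 (x) x 365 (y) x 12 mm, carrying the channel, the black end stop (+y end) and the jaw carriage with its knob (-y end). Origin: underside of the bed, on the channel's centre line; local y runs along the channel towards the stop. The free length between jaw pad and stop is at the start 9 to 29 mm more than the phone's length.
- channel (a point): On the floor of the rail's channel, mid-length of its walls, 73.5 mm along local +y from the rail's origin and 12 mm above the table; axes as the rail's. The channel is 15 mm wide, between a grey front lip (-x side, top 34 mm above the table) and a grey back rest (+x side, top 52 mm), each 5 mm thick and 123 mm long.
- stop_zone (a point): Where the end stop's face is on average: 145 mm along local +y from the rail's origin, 37 mm above the table. The black stop, 50 x 18 x 50 mm, was set by hand and is not measured: its true face lies up to 7 mm either way along the rail. It does not give way.
- phone: The green-cased phone, 11 mm thick (local x), 146 mm long (local y), 72 mm high (local z) as it stands on its long edge; black screen on the local -x side; 0.15 to 0.27 kg. Origin: middle of its lower long edge. Either side may face the back rest.
- stand_a: Wooden slot stand, fixed, 60 x 120 mm, 33 mm high; slot along local y, 15 mm wide, floor 12 mm above its origin (underside centre). The phone stands in one of the two like stands.
- stand_b: Like stand_a. It holds whatever stand_a does not.
- jaw_face (a point): Centre of the front face of the jaw's black rubber pad when uncompressed, 42 mm above the table; axes as the rail's; moves along the rail's +y with the carriage. The 6 mm pad, 32 mm wide, is sprung towards the phone at 4 N/mm, no preload: it sinks 2.5 mm into the jaw at 10 N.
- jaw: The orange jaw, 50 x 14 x 44 mm, top 69 mm above the table, 10 to 24 mm behind its pad's face. Origin on the rail's bed straight below jaw_face, axes as the rail's.
- knob_grip (a point): On the black feed knob's vertical axis at grip height, 55 mm above the table, 95 mm behind jaw_face (rail's -y side); travels with the carriage, frame turns with the knob. The upright grip bar is 42 mm long (this x axis), 14 mm thick (y axis), top 69 mm above the table, on a 44 mm disc whose top is 39 mm above the table.
- knob (a joint): Knob angle, rad, grows clockwise from above; starts at 0 to 0.5, can reach 5.5. Geared rigidly: 12.0 mm of carriage travel to the stop (rail's +y) per rad. Turning takes 0.19 N m of friction plus 0.012 N m per newton of clamping; friction holds it where left, up to 15 N. At 0 the bar lies along the rail's x and jaw_face is 23 mm behind (-y) the rail's origin.
- powerbank: White power bank, 11 x 128 x 66 mm, standing on its long edge in the other stand. Leave alone. Origin: middle of its lower edge.
- mouse: Black computer mouse, 104 x 60 x 26 mm, on a 3 mm mat. Leave alone. Origin: underside centre.
- pen_cup: Grey pen cup, 72 mm wide, 95 mm high, with pens to 155 mm. Leave alone. Origin: underside centre.

How it is judged:
By the outcome, as a careful person would: the job done as asked, in the order asked, and still so for the second after the job is handed in, with the robot touching nothing.
It also fails if it takes over 72 s, if anything falls off the work surface, if the arm or the gripper's body presses on something with over 40 N, if the wrist force passes 120 N, or if a joint passes its speed limit or range.

ROBOT

A 6-joint arm with a two-finger parallel gripper is mounted at the origin on the work surface. World frame = base frame: x ahead of the robot, y to its left, z up, the work surface at z = 0. Lengths are in m, angles in rad, forces in N, time in s.
With the tool pointing down it reaches from about 0.25 to 0.725 m from the base axis. Payload 4 kg.
Tool frame: the origin (TCP) lies on the centre line of the jaws, within the pads' length; the fingertips stand 17 mm ahead of it and the grasp point (between the pads) lies 2 mm behind it; z points along the fingers, x is the direction in which the jaws open and shut, and the axes are right-handed (so a half turn about z gives the same grasp; the last joint's range is limited). The gripper opens to 85 mm and grips with 20 to 120 N. Pads are 22 mm wide; open, the fingers measure 114 mm over their backs; the gripper's body (76 mm by 85 mm) begins 54 mm behind the grasp point. The pads swing forward as they close: fully open they stand 13 mm farther back than shut.
Start: joints at [-1.289, 0.241, 0.005, 1.335, 0, 1.571], TCP at [0.139, -0.48, 0.214] pointing down, gripper open.
Joint ranges: [-2.72, 2.72], [-1.05, 1.87], [-1.09, 1.28], [-1.99, 2.15], [-1.42, 1.44], [-3.14, 3.14]. Speed limits (rad/s): [2.79, 2.79, 3.14, 3.14, 3.14, 3.14].

INTERFACE

Orientations are given as a unit quaternion [x, y, z, w].
In Python, from workcell import bot gives the robot as it stands.
- The arm moves only by the tool jog_arm, never from a script. Its arguments are lists of equal length, an entry for each row: "jaw": the closure, from 0 (fully open) to 1 (shut); "linear": the shift along the tool's x, y, z in m, a list of three; "delta_rot": the turn, a rotation vector about the tool's x, y, z in degrees, a list of three. A call has exactly 8 rows; each row is the pose to reach, as a shift and turn from the pose commanded when the call began, along the tool's axes at that moment; what a row does not reach only later rows make up. A row lasts 1/12 s, in which the tool goes at most 41.7 mm and 7.16 degrees, less where a joint would pass 70% of its speed; a pose out of reach is approached as far as the arm can. A call with a gripper value outside its range is refused whole. The fingers move at their own pace and stop on an object; the grip force is fixed at half the most. Time passes only in rows, so rows that repeat a pose let the fingers close, or fill a call up. It gives the time, the measured TCP pose, the force and the opening at its end, in the units of the state.
- bot.get_obs(): the state, without advancing time (a new reading comes with each control period).
- bot.camera(name): name is "scene" or "top" or "wrist"; returns (picture, depth): 480x640x3 uint8, red, green, blue; 480x640 float32, m along the optical axis (not along the pixel's ray), 0 where there is no reading.
- bot.calibration(name): a dict with "fovy" (degrees; the focal length in pixels is half the picture's height over the tangent of half this angle, whatever the lens; pixels are square), "cx", "cy" (the principal point, pixels), "origin" and "orientation" of the camera in the world. Camera axes: x right, y down, z forward; pixel columns grow to the right and rows downward; lengths in m; the calibration is good to about 2 mm. A picture is of the moment at which its call begins: read the wrist's pose just before it. calibration takes no time and is no camera call; for the wrist camera it gives the pose at the moment of the call.
- bot.job_done(): hands the job in, once; it reports no verdict.
The state is a dict: "clock": time; "joint_pos": joint angles; "joint_vel": joint speeds; "tau": joint torques, N m; "eef_pos": TCP position; "tool_rot": TCP orientation; "ft_force": force on the tool from outside, world axes, zero at the start; "ft_torque": the same for the moment, N m; "grip_width": finger opening in m.
Only numpy, scipy, OpenCV 4.12 (cv2) and the standard library are available. Lean on these libraries where they do the work, as an engineer would, in place of code of your own. Each camera call takes 0.05 s, during which the arm holds its last target.

## Working session

There is one attempt and no reset: what is moved stays moved. The work goes in short steps, Python scripts to look and compute and a tool call to move; the robot and the scene stay as the last step left them, time stands still between calls to the robot, and variables do not carry over. Pictures are saved under pics/ and viewed, and the job is handed in when it is done.

Besides the shell and the picture viewer there is one more tool, called after "Emit:" in YAML: its name, and indented under it one key for each argument. jog_arm: Moves the arm, as the interface text tells. Its arguments: {"type":"object","properties":{"jaw":{"type":"array","items":{"type":"number"}},"linear":{"type":"array","items":{"type":"array","items":{"type":"number"}}},"delta_rot":{"type":"array","items":{"type":"array","items":{"type":"number"}}}},"required":["jaw","linear","delta_rot"]}

```bash
mkdir -p pics; ls; cat > h.py <<'E'
from workcell import bot
import numpy as np, cv2
from scipy.spatial.transform import Rotation as R
def snap(name,fn):
    c=bot.calibration(name); p,d=bot.camera(name)
    cv2.imwrite('pics/'+fn+'.png',p[:,:,::-1]); np.savez('pics/'+fn+'.npz',p=p,d=d,**{k:np.array(v) for k,v in c.items()})
    return p,d,c
def load(fn):
    z=np.load('pics/'+fn+'.npz'); return z['p'],z['d'],{k:z[k] for k in ('fovy','cx','cy','origin','orientation')}
def rays(c,uv):
    f=240/np.tan(np.radians(float(c['fovy']))/2)
    uv=np.atleast_2d(np.array(uv,float))
    v=np.c_[(uv[:,0]-c['cx'])/f,(uv[:,1]-c['cy'])/f,np.ones(len(uv))]
    return v, R.from_quat(c['orientation']).as_matrix(), np.array(c['origin'])
def plane(c,uv,z):
    v,M,o=rays(c,uv); w=v@M.T; t=(z-o[2])/w[:,2]; return o+w*t[:,None]
def cloud(c,d):
    vv,uu=np.mgrid[:480,:640]; v,M,o=rays(c,np.c_[uu.ravel(),vv.ravel()])
    return ((v*d.reshape(-1,1))@M.T+o).reshape(480,640,3)
E
python3 - <<'E'
from h import *
for n in('scene','top','wrist'):
    p,d,c=snap(n,n+'0'); print(n,c,(d>0).mean())
print(bot.get_obs())
E
```

```text
pics
scene {'fovy': 42.268407648330275, 'cx': 321.5066642908874, 'cy': 237.7747838958062, 'origin': array([1.71444605, 0.02728077, 1.08019629]), 'orientation': array([ 0.63611421,  0.65391054, -0.28578324, -0.29340697])} 0.9947330729166667
top {'fovy': 52.50686476793942, 'cx': 321.09687547556194, 'cy': 239.23916109732878, 'origin': array([0.46071944, 0.02022645, 1.03156006]), 'orientation': array([-0.70139047,  0.71144152, -0.03077778,  0.03090472])} 0.9961588541666667
wrist {'fovy': 71.53871648681559, 'cx': 319.95864473865936, 'cy': 247.9291293313987, 'origin': array([ 0.20789513, -0.45960651,  0.37289463]), 'orientation': array([ 0.7917431 , -0.59442278, -0.08494834,  0.11219713])} 0.9959830729166667
{'clock': 0.15, 'joint_pos': array([-1.28900162e+00,  2.41259074e-01,  4.03236256e-03,  1.33522892e+00,
       -1.94197047e-05,  1.57079956e+00]), 'joint_vel': array([-3.15472364e-05, -3.36272807e-03,  3.62278221e-03, -5.48114406e-04,
        2.34836312e-04, -1.33301567e-04]), 'tau': array([ 1.33593621e-03, -3.72634757e+01,  2.52638394e+01,  1.23684280e-02,
        4.53038268e-06,  4.78573043e-06]), 'eef_pos': array([ 0.13888923, -0.47978055,  0.21320744]), 'tool_rot': array([ 7.99398538e-01, -6.00800540e-01, -6.69058571e-04, -4.90691699e-04]), 'ft_force': array([-0.60660743,  0.05279151, -0.11528222]), 'ft_torque': array([ 0.0369407 , -0.06955792, -0.00056895]), 'grip_width': 0.08539513133452159}
```

View pics/top0.png

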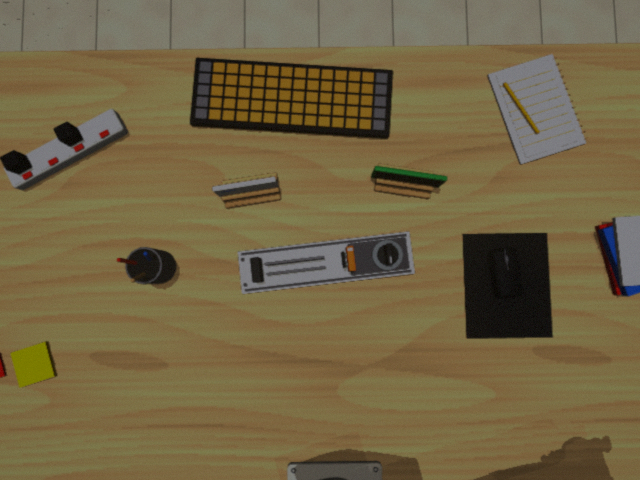

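View pics/scene0.png

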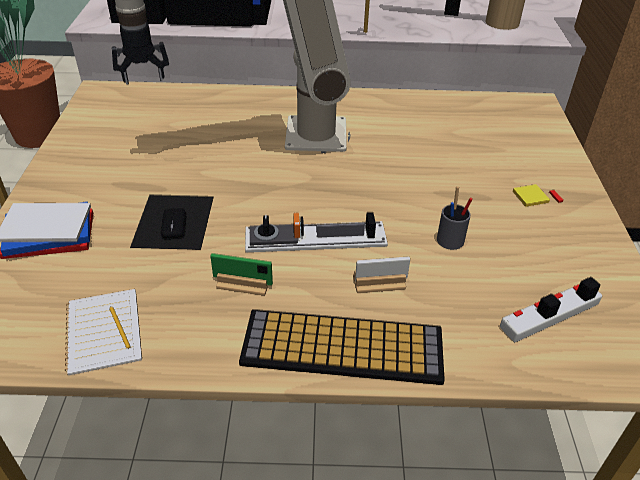

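The top view shows the phone in the stand at about px (408,178), with its screen towards the robot. The rail runs from the stop at px (257,269) to the knob at (387,255), and the power bank is at (246,187). Next I'll measure these.

```bash
python3 - <<'E'
from h import *
p,d,c=load('top0'); C=cloud(c,d)
hsv=cv2.cvtColor(p,cv2.COLOR_RGB2HSV)
def box(m):
    m=m.astype(np.uint8); cs,_=cv2.findContours(m,cv2.RETR_EXTERNAL,cv2.CHAIN_APPROX_NONE); k=max(cs,key=cv2.contourArea); return cv2.minAreaRect(k),cv2.boxPoints(cv2.minAreaRect(k)),cv2.contourArea(k)
Z=C[:,:,2]
# height-based sets
for nm,(u0,v0,u1,v1),z0,z1 in [('phone top',(350,140,470,215),.075,.095),('phone stand',(350,140,470,215),.025,.045),('pb top',(200,150,300,220),.07,.09),('rail bed',(225,220,430,305),.006,.018),('rail walls52',(260,220,345,305),.047,.057),('stop',(235,240,275,300),.055,.072),('jaw',(335,230,362,290),.06,.075),('knob',(362,225,420,290),.06,.075)]:
    m=np.zeros(Z.shape,bool); m[v0:v1,u0:u1]=True; m&=(Z>z0)&(Z<z1)
    q=C[m]; 
    if len(q)<5: print(nm,len(q)); continue
    xy=q[:,:2]; (cx,cy),(w,h),a=cv2.minAreaRect((xy*1000).astype(np.float32))
    print(nm,len(q),'zmed',np.median(q[:,2]).round(4),'rect c',round(cx,1),round(cy,1),'size',round(w,1),round(h,1),'ang',round(a,2))
g=(hsv[:,:,0]>45)&(hsv[:,:,0]<80)&(hsv[:,:,1]>120); print('green',box(g))
cv2.imwrite('pics/topz.png',cv2.resize(p[140:310,220:460,::-1],None,fx=3.3,fy=3.3,interpolation=cv2.INTER_CUBIC))
E
```

```text
phone top 459 zmed 0.0821 rect c 672.5 -160.1 size 146.1 12.7 ang 80.78
phone stand 453 zmed 0.0318 rect c 662.4 -157.7 size 144.9 18.5 ang 78.41
pb top 367 zmed 0.0761 rect c 657.1 172.1 size 12.1 125.9 ang 8.1
rail bed 4756 zmed 0.011 rect c 501.4 10.0 size 90.1 365.2 ang 5.9
rail walls52 168 zmed 0.0507 rect c 494.6 60.1 size 32.2 166.0 ang 5.98
stop 231 zmed 0.0611 rect c 486.9 151.5 size 49.9 18.4 ang 5.79
jaw 225 zmed 0.0673 rect c 505.9 -34.2 size 49.6 23.8 ang 7.48
knob 150 zmed 0.0676 rect c 514.0 -116.5 size 40.3 15.0 ang 2.49
green (((410.0648498535156, 173.44879150390625), (72.67525482177734, 7.53626012802124), 6.709836483001709), array([[373.53583, 172.94539],
       [374.41638, 165.46074],
       [446.59387, 173.9522 ],
       [445.71332, 181.43684]], dtype=float32), 323.5)
```

View pics/topz.png

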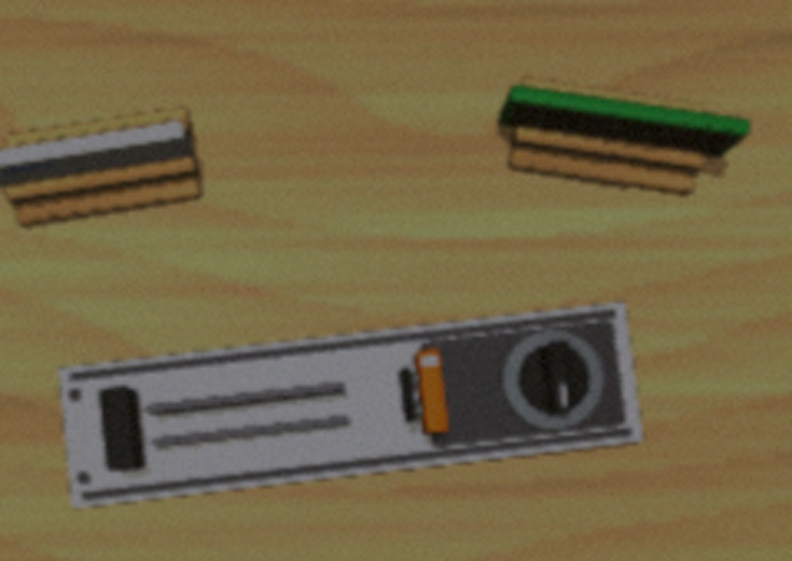

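View pics/wrist0.png

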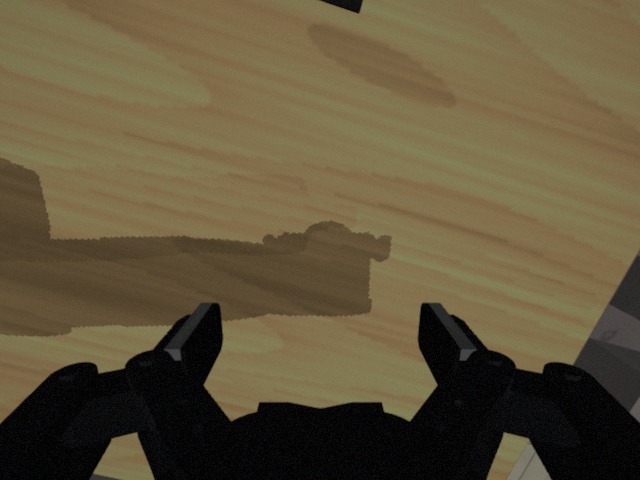

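```bash
cat >> h.py <<'E'
def down(yaw):
    c,s=np.cos(np.radians(yaw)),np.sin(np.radians(yaw))
    return np.array([[c,s,0],[s,-c,0],[0,0,-1.]])
def rel(pos,yaw):
    o=bot.get_obs(); M=R.from_quat(o['tool_rot']).as_matrix()
    dl=M.T@(np.array(pos)-o['eef_pos']); rv=R.from_matrix(M.T@down(yaw)).as_rotvec(degrees=True)
    print('lin',dl.round(4),'rot',rv.round(2),'from',o['eef_pos'].round(4),'yaw',np.degrees(np.arctan2(M[1,0],M[0,0])).round(2),'tilt',np.degrees(np.arccos(-M[2,2])).round(2))
E
python3 - <<'E'
from h import *
p,d,c=load('top0'); C=cloud(c,d)
hsv=cv2.cvtColor(p,cv2.COLOR_RGB2HSV)
g=((hsv[:,:,0]>45)&(hsv[:,:,0]<80)&(hsv[:,:,1]>120)); g[:,:350]=0; g[:,470:]=0
vs,us=np.nonzero(g); P=plane(c,np.c_[us,vs],.084)
print('green on z=.084', cv2.minAreaRect((P[:,:2]*1000).astype(np.float32)))
cw=bot.calibration('wrist'); o=bot.get_obs(); M=R.from_quat(o['tool_rot']).as_matrix()
print('cam in tool',M.T@(cw['origin']-o['eef_pos'])); print((M.T@R.from_quat(cw['orientation']).as_matrix()).round(3))
rel([.60,-.15,.26],-8)
E
```

```text
green on z=.084 ((671.82958984375, -156.3362274169922), (146.19097900390625, 21.07445526123047), 85.02552795410156)
cam in tool [-0.0004061  -0.07189104 -0.15980173]
[[ 1.     0.001  0.001]
 [-0.001  0.96   0.279]
 [-0.001 -0.279  0.96 ]]
lin [-0.1886 -0.5346 -0.0465] rot [-5.000e-02  9.000e-02 -6.585e+01] from [ 0.1389 -0.4798  0.2132] yaw -73.85 tilt 0.1
```

Emit:
jog_arm:
  jaw: [0,0,0,0,0,0,0,0]
  linear:
    - [-0.02,-0.04,-0.005]
    - [-0.04,-0.08,-0.01]
    - [-0.06,-0.12,-0.015]
    - [-0.075,-0.16,-0.02]
    - [-0.09,-0.195,-0.025]
    - [-0.105,-0.23,-0.03]
    - [-0.115,-0.265,-0.03]
    - [-0.125,-0.3,-0.03]
  delta_rot:
    - [0,0,-5]
    - [0,0,-10]
    - [0,0,-15]
    - [0,0,-20]
    - [0,0,-25]
    - [0,0,-30]
    - [0,0,-35]
    - [0,0,-40]

```text
clock: 0.82
eef_pos: [0.3942, -0.275, 0.2444]
tool_rot: [0.957, -0.289, 0.001, 0.0]
ft_force: [0.8, -0.5, 0.5]
grip_width: 0.0856
```

```bash
python3 - <<'E'
from h import *
rel([.65,-.156,.24],-8)
E
```

```text
lin [ 0.1475 -0.2405  0.0046] rot [  0.    -0.06 -25.55] from [ 0.3942 -0.275   0.2444] yaw -33.55 tilt 0.06
```

Emit:
jog_arm:
  jaw: [0,0,0,0,0,0,0,0]
  linear:
    - [0.02,-0.034,0.001]
    - [0.042,-0.068,0.001]
    - [0.062,-0.102,0.002]
    - [0.083,-0.136,0.003]
    - [0.104,-0.17,0.004]
    - [0.125,-0.204,0.004]
    - [0.147,-0.24,0.005]
    - [0.147,-0.24,0.005]
  delta_rot:
    - [0,0,-4]
    - [0,0,-8]
    - [0,0,-12]
    - [0,0,-16]
    - [0,0,-20]
    - [0,0,-24]
    - [0,0,-25.5]
    - [0,0,-25.5]

```text
clock: 1.48
eef_pos: [0.6535, -0.1549, 0.2329]
tool_rot: [0.998, -0.069, -0.002, -0.001]
ft_force: [-1.4, 0.4, -1.9]
grip_width: 0.0856
```

```bash
python3 - <<'E'
from h import *
p,d,c=snap('wrist','w1'); print(bot.get_obs()['eef_pos'],bot.get_obs()['joint_pos'])
E
```

```text
[ 0.65060434 -0.15661053  0.23388466] [-2.36452669e-01  6.03986758e-01  6.07701237e-01  1.58004697e+00
  4.82323406e-04  1.47561360e+00]
```

View pics/w1.png

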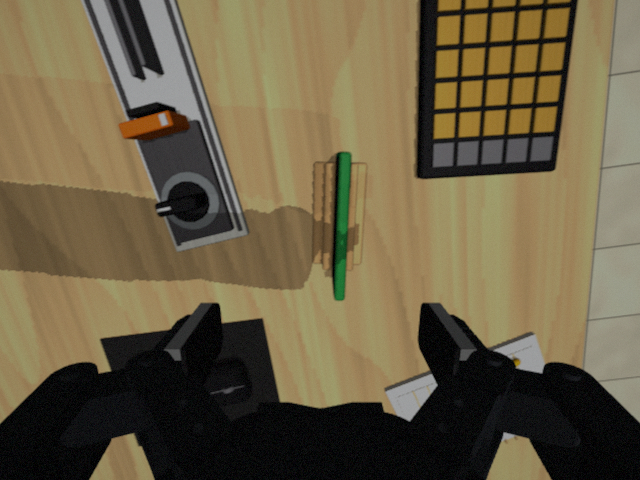

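The wrist view shows the phone's top edge running from px (344,153) to (340,299), plus the rail with its knob and jaw at upper left. Now I'll measure both from this view.

```bash
python3 - <<'E'
from h import *
p,d,c=load('w1'); C=cloud(c,d); Z=C[:,:,2]
hsv=cv2.cvtColor(p,cv2.COLOR_RGB2HSV)
g=((hsv[:,:,0]>45)&(hsv[:,:,0]<80)&(hsv[:,:,1]>120)); g[:,:320]=0; g[:,365:]=0; g[:140]=0; g[310:]=0
vs,us=np.nonzero(g); print('green z', np.percentile(Z[g],[5,25,50,75,95]))
P=plane(c,np.c_[us,vs],.084)*1000
print('plane.084',cv2.minAreaRect(P[:,:2].astype(np.float32)))
# row-wise edges
for v in range(160,300,20):
    u=us[vs==v]; q=plane(c,[[u.min()-.5,v],[u.max()+.5,v]],.084)[:,:2]*1000; print(v,u.min(),u.max(),q.round(1).tolist())
x=P; l=cv2.fitLine(P[:,:2].astype(np.float32),cv2.DIST_L2,0,.01,.01).ravel(); print('line',l,'yaw',np.degrees(np.arctan2(l[1],l[0])))
for nm,(u0,v0,u1,v1),z0,z1 in [('top',(320,140,365,310),.078,.09),('stand',(300,150,375,280),.028,.038),('knob',(150,150,220,240),.06,.075),('jaw',(110,80,195,145),.06,.075),('disc',(150,150,240,240),.03,.045)]:
    m=np.zeros(Z.shape,bool); m[v0:v1,u0:u1]=True; m&=(Z>z0)&(Z<z1); q=C[m]
    print(nm,len(q),np.median(q[:,2]).round(4) if len(q) else '',cv2.minAreaRect((q[:,:2]*1000).astype(np.float32)))
m=(abs(Z-.033)<.004); m[:,:300]=0; m[:,375:]=0; m[:150]=0; m[280:]=0
E
```

```text
green z [0.07777488 0.08256289 0.08332831 0.08385081 0.08469679]
plane.084 ((673.3267822265625, -157.75808715820312), (142.73291015625, 12.293708801269531), 80.64024353027344)
160 339 350 [[679.2, -93.6], [689.9, -95.0]]
180 337 349 [[675.3, -110.8], [687.0, -112.4]]
200 337 348 [[673.0, -128.9], [684.0, -130.4]]
220 336 347 [[669.8, -147.4], [681.0, -149.0]]
240 336 346 [[667.3, -166.8], [677.8, -168.2]]
260 335 345 [[663.8, -186.6], [674.5, -188.1]]
280 334 344 [[660.2, -207.2], [671.1, -208.7]]
line [ 1.5853958e-01  9.8735261e-01  6.7459821e+02 -1.5260838e+02] yaw 80.87785
top 1781 0.0833 ((674.6707153320312, -157.90328979492188), (144.44337463378906, 11.587157249450684), 80.76090240478516)
stand 1746 0.0326 ((675.0680541992188, -156.93447875976562), (138.2499542236328, 35.07080078125), 80.65762329101562)
knob 629 0.0683 ((517.1572875976562, -114.75833892822266), (41.804786682128906, 14.011886596679688), 4.096236705780029)
jaw 1246 0.0679 ((508.3487548828125, -32.56752395629883), (50.914730072021484, 24.192962646484375), 5.773481369018555)
disc 1713 0.0319 ((517.4138793945312, -114.63009643554688), (60.79138946533203, 62.06090545654297), 8.23653793334961)
```

```bash
python3 - <<'E'
from h import *
print(bot.get_obs()['joint_vel'].round(4))
rel([.674,-.158,.13],-9.2)
rel([.674,-.158,.075],-9.2)
E
```

```text
[-0.0501 -0.0872 -0.0771  0.0156 -0.0236 -0.0036]
lin [ 0.0239 -0.0018  0.1038] rot [-0.05  0.31  1.11] from [ 0.6506 -0.1566  0.2339] yaw -8.09 tilt 0.32
lin [ 0.0242 -0.0018  0.1588] rot [-0.05  0.31  1.11] from [ 0.6506 -0.1566  0.2339] yaw -8.09 tilt 0.32
```

Still settling, so I'll descend part way and stop to re-measure.

Emit:
jog_arm:
  jaw: [0,0,0,0,0,0,0,0]
  linear:
    - [0.006,0,0.02]
    - [0.012,-0.001,0.045]
    - [0.018,-0.002,0.07]
    - [0.024,-0.002,0.09]
    - [0.024,-0.002,0.1]
    - [0.024,-0.002,0.1]
    - [0.024,-0.002,0.1]
    - [0.024,-0.002,0.1]
  delta_rot:
    - [0,0,0.5]
    - [0,0,1.1]
    - [0,0,1.1]
    - [0,0,1.1]
    - [0,0,1.1]
    - [0,0,1.1]
    - [0,0,1.1]
    - [0,0,1.1]

```text
clock: 2.2
eef_pos: [0.6726, -0.1615, 0.1411]
tool_rot: [0.997, -0.083, 0.001, 0.0]
ft_force: [1.0, 0.5, 0.0]
grip_width: 0.0851
```

```bash
python3 - <<'E'
from h import *
print(bot.get_obs()['joint_vel'].round(4))
rel([.674,-.158,.075],-9.2)
p,d,c=snap('wrist','w2'); C=cloud(c,d); Z=C[:,:,2]
hsv=cv2.cvtColor(p,cv2.COLOR_RGB2HSV)
g=((hsv[:,:,0]>45)&(hsv[:,:,0]<80)&(hsv[:,:,1]>120))&(Z>.076)&(Z<.092)
q=C[g]; print(len(q),np.median(q[:,2]),cv2.minAreaRect((q[:,:2]*1000).astype(np.float32)))
rel([.674,-.158,.075],-9.2)
E
```

```text
[ 0.0037 -0.0082  0.0144 -0.0019 -0.0018 -0.0008]
lin [ 0.0006 -0.0037  0.0661] rot [ 0.02 -0.16 -0.29] from [ 0.6726 -0.1615  0.1411] yaw -9.49 tilt 0.16
3095 0.0834261130424079 ((675.1566772460938, -158.14471435546875), (144.33575439453125, 10.873550415039062), 80.9621810913086)
lin [ 0.0002 -0.0036  0.0664] rot [ 0.02 -0.21 -0.28] from [ 0.673  -0.1614  0.1414] yaw -9.48 tilt 0.21
```

View pics/w2.png

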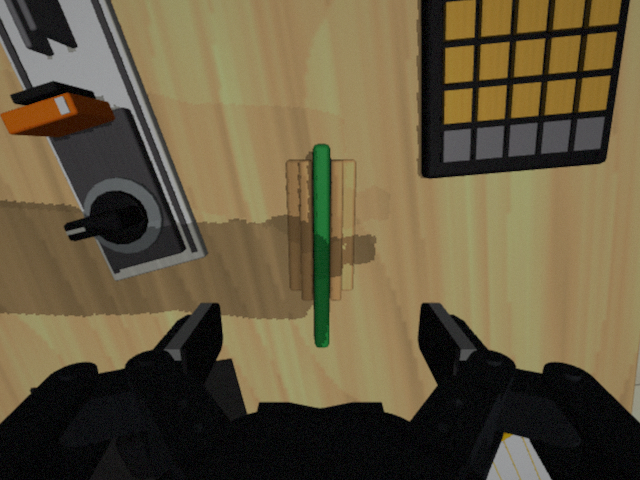

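The phone is centred between the fingers, at u≈321 and upright. Descending to grasp height with the jaws open, then closing.

Emit:
jog_arm:
  jaw: [0,0,0,0,0,0,0,0]
  linear:
    - [0.001,-0.003,0.02]
    - [0.001,-0.003,0.04]
    - [0.001,-0.003,0.055]
    - [0.001,-0.003,0.066]
    - [0.001,-0.003,0.066]
    - [0.001,-0.003,0.066]
    - [0.001,-0.003,0.066]
    - [0.001,-0.003,0.066]
  delta_rot:
    - [0,0,-0.3]
    - [0,0,-0.3]
    - [0,0,-0.3]
    - [0,0,-0.3]
    - [0,0,-0.3]
    - [0,0,-0.3]
    - [0,0,-0.3]
    - [0,0,-0.3]

```text
clock: 2.92
eef_pos: [0.6749, -0.1584, 0.0749]
tool_rot: [0.997, -0.08, 0.002, 0.0]
ft_force: [0.6, 1.5, 0.2]
grip_width: 0.0851
```

Emit:
jog_arm:
  jaw: [0.3,0.6,0.8,1,1,1,1,1]
  linear:
    - [0,0,0]
    - [0,0,0]
    - [0,0,0]
    - [0,0,0]
    - [0,0,0]
    - [0,0,0]
    - [0,0,0]
    - [0,0,0]
  delta_rot:
    - [0,0,0]
    - [0,0,0]
    - [0,0,0]
    - [0,0,0]
    - [0,0,0]
    - [0,0,0]
    - [0,0,0]
    - [0,0,0]

```text
clock: 3.58
eef_pos: [0.6737, -0.1581, 0.0728]
tool_rot: [0.997, -0.08, -0.0, -0.0]
ft_force: [-0.4, -0.7, -0.0]
grip_width: -0.0001
```

```bash
python3 - <<'E'
from h import *
o=bot.get_obs(); print(o['eef_pos'],o['ft_force'],o['grip_width'])
rel([.674,-.158,.15],-9.2)
E
```

```text
[ 0.67369797 -0.15805324  0.07281522] [-0.39554452 -0.7052745  -0.04215479] -9.678769641049045e-05
lin [ 0.0003 -0.0001 -0.0772] rot [-0.    0.01  0.05] from [ 0.6737 -0.1581  0.0728] yaw -9.15 tilt 0.01
```

```bash
python3 - <<'E'
from h import *
snap('wrist','w3');snap('scene','s3')
p,_,_=load('s3'); cv2.imwrite('pics/s3z.png',cv2.resize(p[180:330,150:450,::-1],None,fx=2.6,fy=2.6))
print(bot.get_obs()['grip_width'])
E
```

```text
0.00014794723294856728
```

View pics/w3.png

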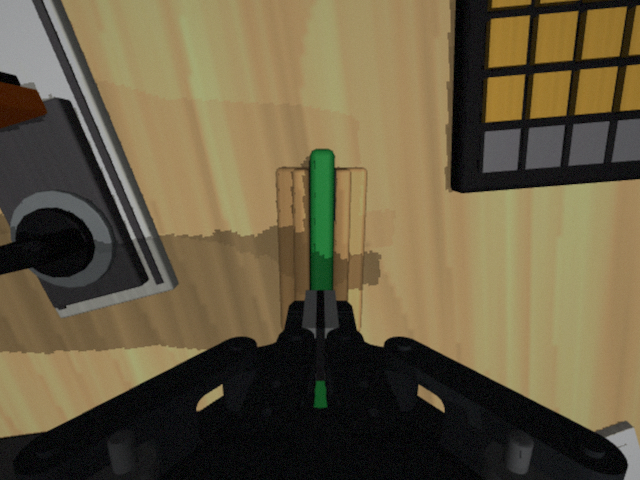

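View pics/s3z.png

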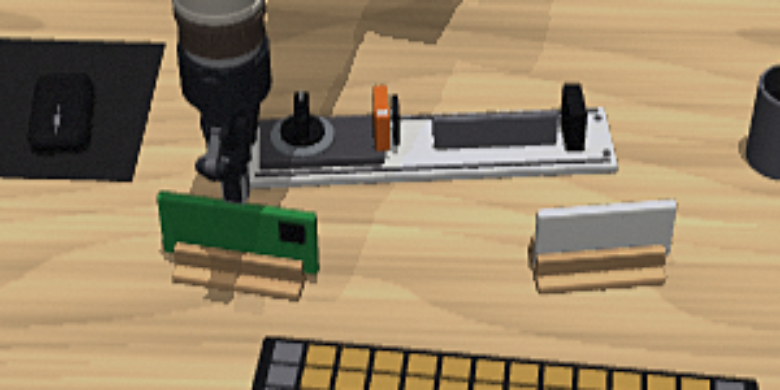

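```bash
python3 - <<'E'
from h import *
p,d,c=load('w3'); C=cloud(c,d)
for u,v in [(320,200),(320,270),(320,290),(308,300),(332,300),(320,310),(310,325),(330,325),(320,340),(320,395),(305,310),(337,310)]:
    print(u,v,p[v,u],C[v,u].round(4))
cv2.imwrite('pics/w3z.png',cv2.resize(p[270:430,220:420,::-1],None,fx=3.7,fy=3.7,interpolation=cv2.INTER_CUBIC))
ps,ds,cs=load('s3'); Cs=cloud(cs,ds)
for v in range(225,300,6): print(v,[ (ps[v,u].tolist(),Cs[v,u].round(3).tolist()) for u in (238,244)])
E
```

```text
320 200 [ 40 121  57] [ 0.6826 -0.1083  0.0836]
320 270 [21 74 34] [ 0.6774 -0.1409  0.0842]
320 290 [ 1 33 14] [ 0.6765 -0.1468  0.0938]
308 300 [50 51 51] [ 0.6718 -0.1448  0.107 ]
332 300 [51 53 51] [ 0.6815 -0.1474  0.1049]
320 310 [ 7 14  5] [ 0.6765 -0.1467  0.1138]
310 325 [54 53 50] [ 0.673  -0.1459  0.1259]
330 325 [48 51 47] [ 0.68   -0.1472  0.1257]
320 340 [20 21 18] [ 0.6757 -0.1514  0.1276]
320 395 [22 80 35] [ 0.6662 -0.2107  0.0842]
305 310 [49 50 51] [ 0.6707 -0.1454  0.1144]
337 310 [32 34 33] [ 0.6829 -0.1517  0.1061]
225 [([23, 24, 28], [0.705, -0.153, 0.212]), ([22, 24, 26], [0.688, -0.143, 0.199])]
231 [([4, 2, 5], [0.709, -0.154, 0.199]), ([16, 11, 19], [0.695, -0.143, 0.188])]
237 [([12, 15, 17], [0.702, -0.156, 0.176]), ([15, 16, 18], [0.686, -0.146, 0.161])]
243 [([12, 15, 14], [0.722, -0.154, 0.176]), ([23, 26, 28], [0.678, -0.148, 0.137])]
249 [([18, 17, 18], [0.714, -0.156, 0.151]), ([62, 62, 64], [0.679, -0.149, 0.119])]
255 [([20, 18, 18], [0.685, -0.163, 0.105]), ([79, 79, 84], [0.685, -0.149, 0.106])]
261 [([23, 68, 33], [0.677, -0.166, 0.079]), ([26, 75, 37], [0.681, -0.151, 0.083])]
267 [([20, 65, 34], [0.678, -0.167, 0.06]), ([22, 69, 36], [0.681, -0.152, 0.064])]
273 [([22, 67, 32], [0.68, -0.168, 0.042]), ([27, 70, 36], [0.679, -0.154, 0.042])]
279 [([105, 85, 60], [0.691, -0.167, 0.034]), ([206, 162, 114], [0.692, -0.153, 0.034])]
285 [([137, 109, 77], [0.693, -0.168, 0.015]), ([106, 83, 60], [0.69, -0.154, 0.012])]
291 [([103, 81, 60], [0.706, -0.167, 0.008]), ([112, 87, 62], [0.705, -0.153, 0.008])]
297 [([212, 178, 132], [0.719, -0.166, 0.001]), ([190, 159, 118], [0.718, -0.152, 0.001])]
```

View pics/w3z.png

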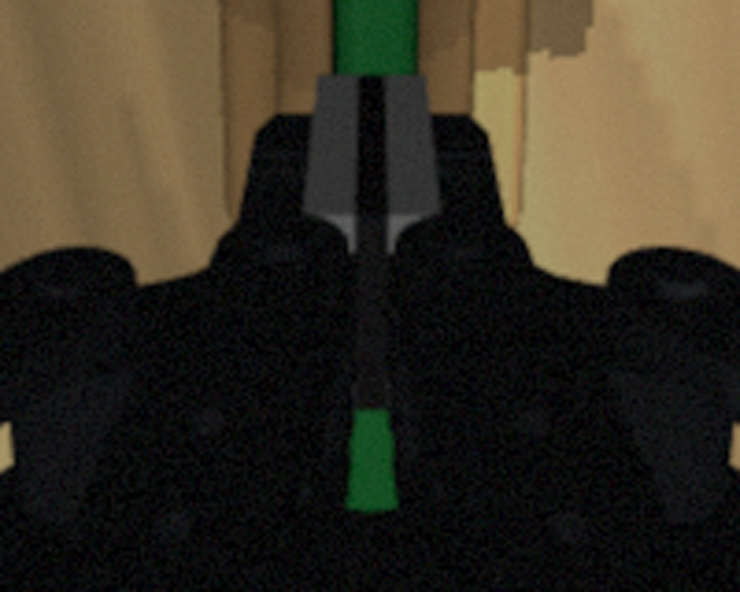

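```bash
python3 - <<'E'
from h import *
p,d,c=load('w3'); C=cloud(c,d)
for v in range(282,300,1): print(v,[(C[v,u,2]*1000).round(1) for u in (305,308,311,314,317,320,323,326,329,332,335)])
v,M,o=rays(c,[[0,0]]); f=240/np.tan(np.radians(float(c['fovy']))/2)
for P in ([.6737,-.1581,.0728],[.6737,-.1581,.0748],[.6737,-.1581,.0558],[.6737,-.1581,.0898],[.6737,-.1581,.12]):
    q=M.T@(np.array(P)-o); print(P,(f*q[0]/q[2]+c['cx']).round(1),(f*q[1]/q[2]+c['cy']).round(1))
print(c)
E
```

```text
282 [np.float64(31.6), np.float64(32.3), np.float64(81.8), np.float64(83.4), np.float64(84.4), np.float64(83.9), np.float64(83.5), np.float64(83.2), np.float64(83.1), np.float64(80.0), np.float64(33.2)]
283 [np.float64(33.0), np.float64(32.7), np.float64(82.4), np.float64(83.8), np.float64(84.5), np.float64(83.6), np.float64(83.5), np.float64(84.7), np.float64(83.0), np.float64(81.2), np.float64(33.2)]
284 [np.float64(32.3), np.float64(32.1), np.float64(82.8), np.float64(83.5), np.float64(84.9), np.float64(83.7), np.float64(84.4), np.float64(84.1), np.float64(83.8), np.float64(80.1), np.float64(31.9)]
285 [np.float64(32.6), np.float64(32.0), np.float64(82.6), np.float64(82.9), np.float64(83.0), np.float64(82.9), np.float64(84.1), np.float64(83.8), np.float64(82.9), np.float64(81.2), np.float64(34.0)]
286 [np.float64(33.1), np.float64(30.6), np.float64(82.9), np.float64(84.0), np.float64(84.1), np.float64(84.4), np.float64(84.5), np.float64(84.7), np.float64(83.3), np.float64(80.9), np.float64(32.8)]
287 [np.float64(32.1), np.float64(32.5), np.float64(83.0), np.float64(83.1), np.float
[... 2304 characters left out ...]
2.5), np.float64(102.2), np.float64(103.0), np.float64(103.6), np.float64(103.0)]
299 [np.float64(104.8), np.float64(103.9), np.float64(104.1), np.float64(103.9), np.float64(104.0), np.float64(104.7), np.float64(104.9), np.float64(104.4), np.float64(104.4), np.float64(104.8), np.float64(103.0)]
[0.6737, -0.1581, 0.0728] 318.2 294.3
[0.6737, -0.1581, 0.0748] 318.2 295.9
[0.6737, -0.1581, 0.0558] 318.3 282.0
[0.6737, -0.1581, 0.0898] 318.0 309.2
[0.6737, -0.1581, 0.12] 317.6 345.0
{'fovy': array(71.53871649), 'cx': array(319.95864474), 'cy': array(247.92912933), 'origin': array([ 0.68591207, -0.08747067,  0.23262047]), 'orientation': array([ 0.9868693 , -0.07860685, -0.01104526,  0.14066963])}
```

The jaws shut on nothing. Depth puts the closed fingertips at z≈0.094 with the reported TCP at z≈0.073, so they sit about 21 mm above the TCP, not 17 mm below it as stated. The scene view agrees: the tips are just above the phone and it hasn't moved. I'll reopen, go 36 mm lower by the measured tips, and close again.

Emit:
jog_arm:
  jaw: [0.5,0,0,0,0,0,0,0]
  linear:
    - [0,0,0]
    - [0,0,0]
    - [0,0,0]
    - [0,0,0]
    - [0,0,0]
    - [0,0,0]
    - [0,0,0]
    - [0,0,0]
  delta_rot:
    - [0,0,0]
    - [0,0,0]
    - [0,0,0]
    - [0,0,0]
    - [0,0,0]
    - [0,0,0]
    - [0,0,0]
    - [0,0,0]

```text
clock: 4.35
eef_pos: [0.6737, -0.1581, 0.0729]
tool_rot: [0.997, -0.08, 0.0, -0.0]
ft_force: [-0.5, -0.2, 0.6]
grip_width: 0.0853
```

Emit:
jog_arm:
  jaw: [0,0,0,0,0,0,0,0]
  linear:
    - [0.001,0,0.005]
    - [0.001,0,0.01]
    - [0.001,0,0.015]
    - [0.001,0,0.02]
    - [0.001,0,0.025]
    - [0.001,0,0.03]
    - [0.001,0,0.034]
    - [0.001,0,0.036]
  delta_rot:
    - [0,0,0]
    - [0,0,0]
    - [0,0,0]
    - [0,0,0]
    - [0,0,0]
    - [0,0,0]
    - [0,0,0]
    - [0,0,0]

```text
clock: 5.02
eef_pos: [0.6742, -0.1581, 0.0358]
tool_rot: [0.997, -0.08, -0.001, -0.0]
ft_force: [-0.5, 0.2, 0.3]
grip_width: 0.0854
```

```bash
python3 - <<'E'
from h import *
o=bot.get_obs(); print(o['eef_pos'],o['ft_force'],o['grip_width'])
p,d,c=snap('wrist','w4'); C=cloud(c,d)
hsv=cv2.cvtColor(p,cv2.COLOR_RGB2HSV);Z=C[:,:,2]
g=((hsv[:,:,0]>45)&(hsv[:,:,0]<80)&(hsv[:,:,1]>120))&(Z>.076)&(Z<.092)
q=C[g]; print(len(q),np.median(q[:,2]),cv2.minAreaRect((q[:,:2]*1000).astype(np.float32)))
E
```

```text
[ 0.67421105 -0.15812435  0.03581907] [-0.54334898  0.19553575  0.30880316] 0.0854042494990138
7747 0.08347074032119389 ((681.2411499023438, -146.761962890625), (92.64755249023438, 87.32066345214844), 41.81321716308594)
```

View pics/w4.png

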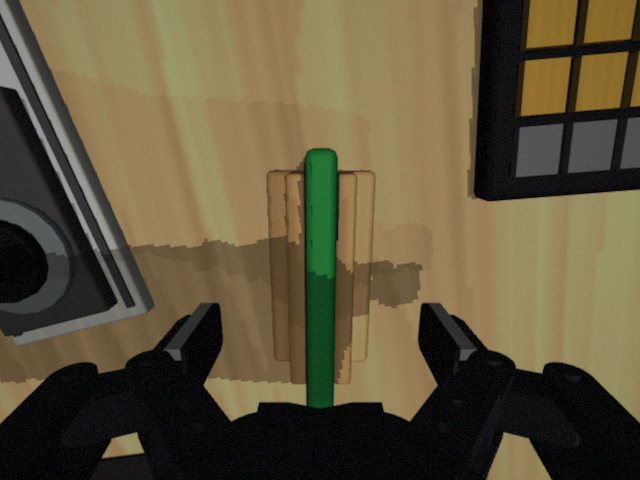

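The phone is between the open fingers at u≈320. Closing.

Emit:
jog_arm:
  jaw: [0.3,0.6,0.8,1,1,1,1,1]
  linear:
    - [0,0,0]
    - [0,0,0]
    - [0,0,0]
    - [0,0,0]
    - [0,0,0]
    - [0,0,0]
    - [0,0,0]
    - [0,0,0]
  delta_rot:
    - [0,0,0]
    - [0,0,0]
    - [0,0,0]
    - [0,0,0]
    - [0,0,0]
    - [0,0,0]
    - [0,0,0]
    - [0,0,0]

```text
clock: 5.73
eef_pos: [0.675, -0.1583, 0.0373]
tool_rot: [0.997, -0.08, 0.0, 0.0]
ft_force: [0.2, 0.6, 2.4]
grip_width: 0.0103
```

```bash
python3 - <<'E'
from h import *
o=bot.get_obs(); print(o['eef_pos'],o['ft_force'],o['grip_width'],o['tau'].round(2))
p,d,c=snap('wrist','w5')
E
```

```text
[ 0.67495675 -0.15827496  0.03726362] [0.24247565 0.63592411 2.41226015] 0.010326520268868265 [ -0.   -56.54  23.53  -0.07   0.    -0.  ]
```

View pics/w5.png

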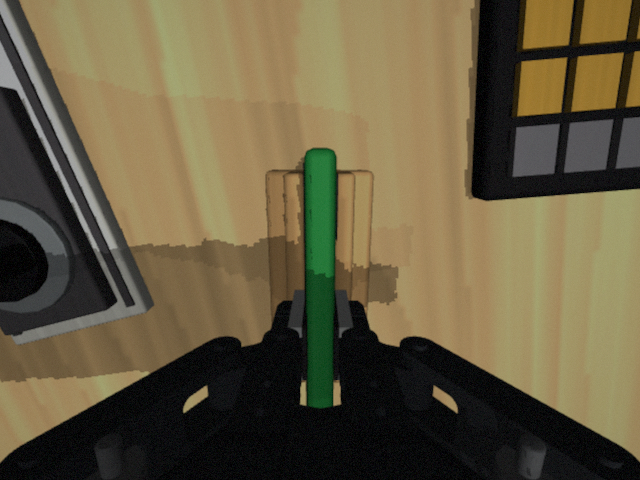

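The phone is gripped (opening 10.3 mm) and green shows between the pads. Lifting straight up.

Emit:
jog_arm:
  jaw: [1,1,1,1,1,1,1,1]
  linear:
    - [0,0,-0.005]
    - [0,0,-0.015]
    - [0,0,-0.03]
    - [0,0,-0.045]
    - [0,0,-0.06]
    - [0,0,-0.075]
    - [0,0,-0.085]
    - [0,0,-0.085]
  delta_rot:
    - [0,0,0]
    - [0,0,0]
    - [0,0,0]
    - [0,0,0]
    - [0,0,0]
    - [0,0,0]
    - [0,0,0]
    - [0,0,0]

```text
clock: 6.45
eef_pos: [0.6765, -0.1587, 0.1256]
tool_rot: [0.997, -0.08, 0.003, 0.0]
ft_force: [0.2, -0.4, -1.0]
grip_width: 0.0103
```

```bash
python3 - <<'E'
from h import *
o=bot.get_obs(); print(o['eef_pos'],o['ft_force'],o['grip_width'])
# rail measures from wrist views w1 & top0
def meas(fn,regs):
    p,d,c=load(fn); C=cloud(c,d); Z=C[:,:,2]
    for nm,(u0,v0,u1,v1),z0,z1 in regs:
        m=np.zeros(Z.shape,bool); m[v0:v1,u0:u1]=True; m&=(Z>z0)&(Z<z1); q=C[m]
        print(nm,len(q),np.median(q[:,2]).round(4),[np.round(a,1) for a in cv2.minAreaRect((q[:,:2]*1000).astype(np.float32))])
snap('wrist','w6'); snap('top','t6')
rel([.50,.05,.13],5.8)
E
```

```text
[ 0.67649652 -0.15865033  0.12558783] [ 0.22088721 -0.39494821 -1.04917777] 0.010259301057764562
lin [-0.2058 -0.1778 -0.0079] rot [ 1.000e-02 -4.000e-02 -1.495e+01] from [ 0.6749 -0.1583  0.1222] yaw -9.15 tilt 0.04
```

View pics/w6.png

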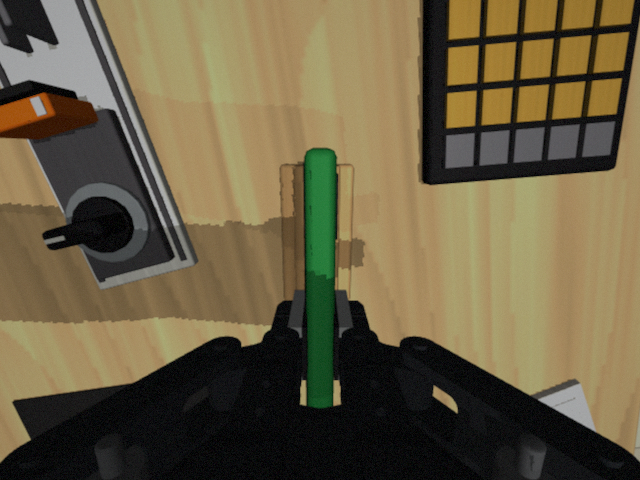

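View pics/t6.png

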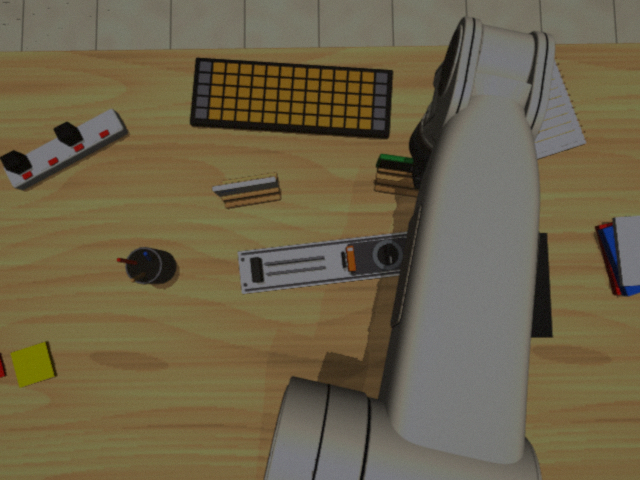

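The lift is good: the phone hangs upright in the gripper and clear of the stand. Next I'll move over the rail and measure the channel from there.

Emit:
jog_arm:
  jaw: [1,1,1,1,1,1,1,1]
  linear:
    - [-0.015,-0.012,-0.02]
    - [-0.04,-0.035,-0.04]
    - [-0.07,-0.06,-0.06]
    - [-0.1,-0.085,-0.07]
    - [-0.13,-0.112,-0.07]
    - [-0.16,-0.138,-0.07]
    - [-0.19,-0.165,-0.07]
    - [-0.21,-0.182,-0.07]
  delta_rot:
    - [0,0,-1]
    - [0,0,-3]
    - [0,0,-5]
    - [0,0,-7]
    - [0,0,-9]
    - [0,0,-11]
    - [0,0,-13]
    - [0,0,-15]

```text
clock: 7.22
eef_pos: [0.4927, 0.057, 0.1907]
tool_rot: [0.999, 0.053, -0.002, -0.0]
ft_force: [0.3, 0.3, -0.7]
grip_width: 0.0097
```

Emit:
jog_arm:
  jaw: [1,1,1,1,1,1,1,1]
  linear:
    - [0,0,0]
    - [0,0,0]
    - [0,0,0]
    - [0,0,0]
    - [0,0,0]
    - [0,0,0]
    - [0,0,0]
    - [0,0,0]
  delta_rot:
    - [0,0,0]
    - [0,0,0]
    - [0,0,0]
    - [0,0,0]
    - [0,0,0]
    - [0,0,0]
    - [0,0,0]
    - [0,0,0]

```text
clock: 7.88
eef_pos: [0.4966, 0.0543, 0.1917]
tool_rot: [0.999, 0.05, -0.0, 0.0]
ft_force: [-0.6, 0.4, -1.1]
grip_width: 0.01
```

```bash
python3 - <<'E'
from h import *
snap('wrist','w7'); o=bot.get_obs(); print(o['eef_pos'],o['ft_force'],o['grip_width'],o['joint_vel'].round(3)); rel(o['eef_pos'],5.9)
E
```

```text
[0.49654394 0.0544744  0.19174597] [ 0.26806848 -0.0118442  -1.19193863] 0.009794063353913857 [ 0.004 -0.004 -0.002 -0.     0.001 -0.001]
lin [0. 0. 0.] rot [ 0.    0.01 -0.1 ] from [0.4965 0.0545 0.1917] yaw 5.8 tilt 0.01
```

View pics/w7.png

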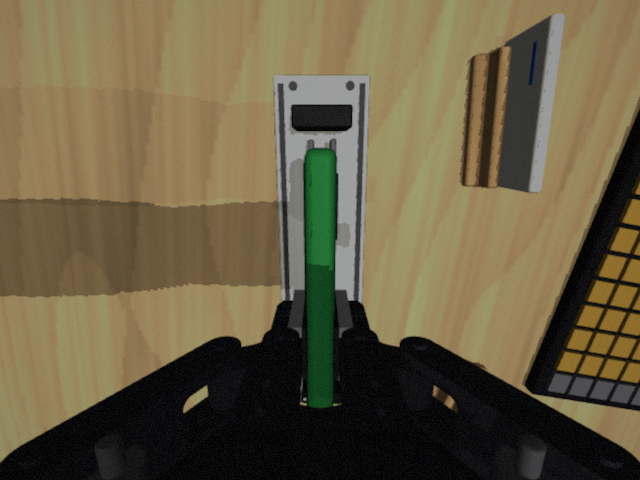

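The rail lies straight under the phone, with its bed at u 275–370, the stop at (322,117) and the two wall ends at (311,145) and (333,145).

```bash
cat > rail.py <<'E'
from h import *
import sys
fn=sys.argv[1]
p,d,c=load(fn); C=cloud(c,d); Z=C[:,:,2]
o=bot.get_obs(); M=R.from_quat(o['tool_rot']).as_matrix(); T=o['eef_pos']
L=(C-T)@M  # tool frame coords
X,Y=L[:,:,0]*1000,L[:,:,1]*1000
# bed edges per row
rows=[]
for v in range(60,320,1):
    m=(Z[v]>.005)&(Z[v]<.018)&(abs(X[v])<70); u=np.nonzero(m)[0]
    if len(u)>10:
        a=(plane(c,[[u.min()-.5,v],[u.max()+.5,v]],.012)-T)@M*1000
        if 86<a[1,0]-a[0,0]<94: rows.append([v,a[0,0],a[1,0],a[0,1]])
rows=np.array(rows); print('bed rows',len(rows))
mid=(rows[:,1]+rows[:,2])/2; k=np.polyfit(rows[:,3],mid,1)
print('mid x(tool) = %.2f + %.4f*y ; width %.1f ; slope deg %.2f ; at y=0 %.2f ; y range %.0f %.0f'%(k[1],k[0],np.mean(rows[:,2]-rows[:,1]),np.degrees(np.arctan(k[0])),k[1],rows[:,3].min(),rows[:,3].max()))
def rep(nm,m):
    print(nm,m.sum(),'z %.4f'%np.median(Z[m]),'x',np.percentile(X[m],[1,50,99]).round(1),'y',np.percentile(Y[m],[1,50,99]).round(1))
W=(abs(X)<40)&(Y<-5)&(Y>-140)
g=p.astype(int); green=(g[:,:,1]>g[:,:,0]*1.6)
rep('stop',W&(Z>.055)&(Z<.068)&~green)
for nm,s in(('back',W&(Z>.046)&(Z<.056)&~green&(Y>-85)&(abs(X)<20)),('lip',W&(Z>.029)&(Z<.039)&~green&(Y>-85)&(abs(X)<20)&(X<0))):
    if s.sum(): rep(nm,s)
G=green&(abs(X)<15); rep('phone',G)
gr=[]
for v in range(155,395,10):
    u=np.nonzero(G[v])[0]
    if len(u): gr.append([v,np.mean(X[v][u]).round(2),np.median(Y[v][u]).round(1),np.median(Z[v][u]).round(4)])
print(gr[::4])
E
python3 rail.py w7
```

```text
bed rows 225
mid x(tool) = 2.12 + 0.0029*y ; width 89.4 ; slope deg 0.17 ; at y=0 2.12 ; y range -138 87
stop 1438 z 0.0620 x [-22.3   2.   26.2] y [-107.7  -99.2  -90.2]
back 75 z 0.0513 x [ 9.8 12.3 14.2] y [-82.  -77.  -69.4]
lip 48 z 0.0337 x [-9.8 -7.9 -6.1] y [-81.7 -78.2 -73.9]
phone 11794 z 0.2385 x [-14.3   0.9  14.3] y [-71.3 -17.9  28.1]
[[155, np.float64(1.27), np.float64(-70.0), np.float64(0.238)], [195, np.float64(1.13), np.float64(-56.9), np.float64(0.2379)], [235, np.float64(1.2), np.float64(-42.9), np.float64(0.2375)], [275, np.float64(1.08), np.float64(-28.0), np.float64(0.238)], [315, np.float64(-0.0), np.float64(-11.7), np.float64(0.2376)], [355, np.float64(-0.06), np.float64(5.1), np.float64(0.2384)]]
```

Emit:
jog_arm:
  jaw: [1,1,1,1,1,1,1,1]
  linear:
    - [0.0015,-0.004,0.01]
    - [0.0015,-0.008,0.03]
    - [0.0015,-0.012,0.05]
    - [0.0015,-0.012,0.07]
    - [0.0015,-0.012,0.085]
    - [0.0015,-0.012,0.095]
    - [0.0015,-0.012,0.095]
    - [0.0015,-0.012,0.095]
  delta_rot:
    - [0,0,-0.2]
    - [0,0,-0.2]
    - [0,0,-0.2]
    - [0,0,-0.2]
    - [0,0,-0.2]
    - [0,0,-0.2]
    - [0,0,-0.2]
    - [0,0,-0.2]

```text
clock: 8.6
eef_pos: [0.4963, 0.067, 0.0965]
tool_rot: [0.999, 0.053, -0.001, 0.0]
ft_force: [-0.6, 0.4, -1.3]
grip_width: 0.0101
```

```bash
python3 - <<'E'
from h import *
snap('wrist','w8'); o=bot.get_obs(); print(o['eef_pos'],o['joint_vel'].round(3)); rel(o['eef_pos'],5.9)
E
python3 rail.py w8
```

```text
[0.4971131  0.06709664 0.09732028] [-0.    -0.014  0.018 -0.     0.001 -0.002]
lin [0. 0. 0.] rot [-0.   -0.04  0.15] from [0.4971 0.0671 0.0973] yaw 6.05 tilt 0.04
bed rows 256
mid x(tool) = 0.24 + -0.0014*y ; width 89.1 ; slope deg -0.08 ; at y=0 0.24 ; y range -126 60
stop 3114 z 0.0621 x [-23.7   0.7  24.7] y [-95.5 -86.7 -77.8]
back 523 z 0.0516 x [-15.6  11.3  16.9] y [-77.6 -48.6  -5.8]
lip 104 z 0.0330 x [-19.3 -11.7 -10.8] y [-77.6 -44.2  -6.4]
phone 11744 z 0.1432 x [-14.3   0.3  14.4] y [-71.4 -18.2  28.3]
[[155, np.float64(0.33), np.float64(-70.2), np.float64(0.1426)], [195, np.float64(0.32), np.float64(-57.1), np.float64(0.1425)], [235, np.float64(0.34), np.float64(-43.1), np.float64(0.1426)], [275, np.float64(0.16), np.float64(-28.1), np.float64(0.1426)], [315, np.float64(0.82), np.float64(-12.1), np.float64(0.1429)], [355, np.float64(0.9), np.float64(5.0), np.float64(0.1432)]]
```

View pics/w8.png

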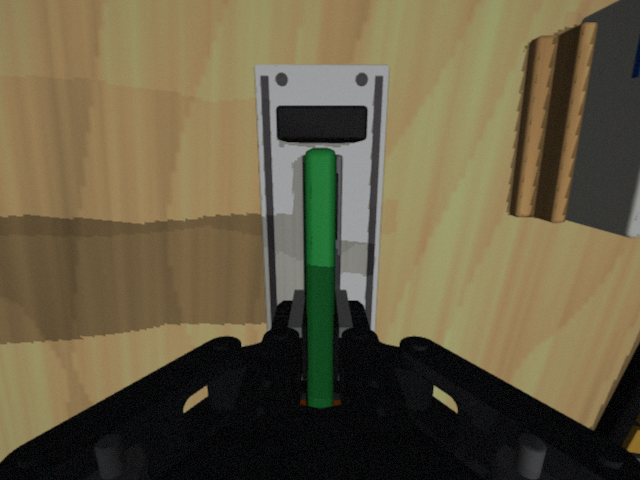

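The phone is centred over the channel to within about 0.5 mm, with about 5 mm to the stop. Lowering it.

Emit:
jog_arm:
  jaw: [1,1,1,1,1,1,1,1]
  linear:
    - [0,0,0.008]
    - [0,0,0.016]
    - [0,0,0.024]
    - [0,0,0.032]
    - [0,0,0.038]
    - [0,0,0.044]
    - [0,0,0.044]
    - [0,0,0.044]
  delta_rot:
    - [0,0,0]
    - [0,0,0]
    - [0,0,0]
    - [0,0,0]
    - [0,0,0]
    - [0,0,0]
    - [0,0,0]
    - [0,0,0]

```text
clock: 9.32
eef_pos: [0.4962, 0.0669, 0.0524]
tool_rot: [0.999, 0.053, -0.001, 0.0]
ft_force: [-0.1, 0.4, -0.8]
grip_width: 0.0098
```

```bash
python3 - <<'E'
from h import *
o=bot.get_obs(); rel(o['eef_pos'],5.9); print(o['ft_force'],o['ft_torque'])
E
```

```text
lin [0. 0. 0.] rot [0.   0.07 0.15] from [0.4962 0.0669 0.0524] yaw 6.05 tilt 0.07
[-0.14516548  0.38694125 -0.84656417] [-0.02195834 -0.017926    0.0795283 ]
```

Emit:
jog_arm:
  jaw: [1,1,1,1,1,1,1,1]
  linear:
    - [0,0,0.003]
    - [0,0,0.006]
    - [0,0,0.009]
    - [0,0,0.012]
    - [0,0,0.014]
    - [0,0,0.015]
    - [0,0,0.015]
    - [0,0,0.015]
  delta_rot:
    - [0,0,0]
    - [0,0,0]
    - [0,0,0]
    - [0,0,0]
    - [0,0,0]
    - [0,0,0]
    - [0,0,0]
    - [0,0,0]

```text
clock: 9.98
eef_pos: [0.4966, 0.0669, 0.0379]
tool_rot: [0.999, 0.053, -0.0, 0.0]
ft_force: [-0.2, 0.4, -1.1]
grip_width: 0.0102
```

```bash
python3 - <<'E'
from h import *
o=bot.get_obs(); rel(o['eef_pos'],5.9); print(o['ft_force'],o['ft_torque'])
snap('scene','s9'); snap('wrist','w9')
p,_,_=load('s9'); cv2.imwrite('pics/s9z.png',cv2.resize(p[150:300,200:450,::-1],None,fx=3.2,fy=3.2))
E
```

```text
lin [0. 0. 0.] rot [0.   0.   0.15] from [0.4966 0.0669 0.0379] yaw 6.05 tilt 0.0
[-0.17845922  0.43823785 -1.13014406] [0.0020579  0.0151246  0.00246979]
```

View pics/s9z.png

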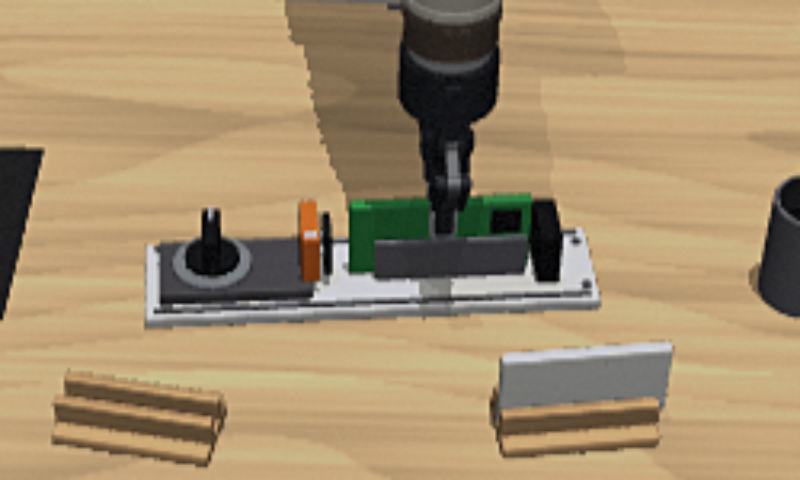

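View pics/w9.png

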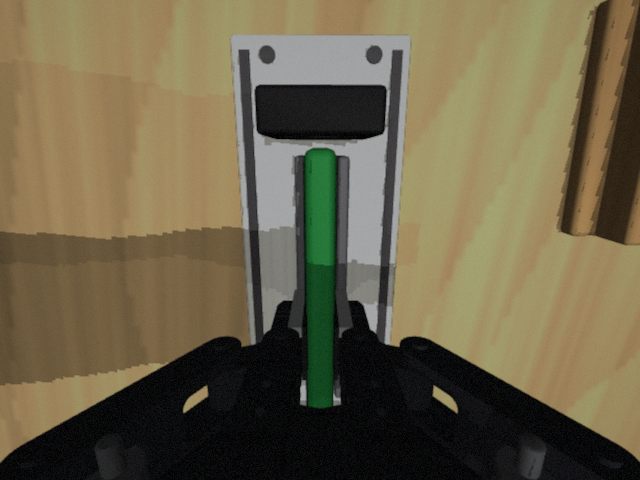

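The phone is between the lip and the back rest, upright, clear of the stop and jaw, and about 1 mm above the floor. Lowering that last millimetre and opening.

Emit:
jog_arm:
  jaw: [1,1,0.9,0.6,0.3,0,0,0]
  linear:
    - [0,0,0.0005]
    - [0,0,0.001]
    - [0,0,0.001]
    - [0,0,0.001]
    - [0,0,0.001]
    - [0,0,0.001]
    - [0,0,0.001]
    - [0,0,0.001]
  delta_rot:
    - [0,0,0]
    - [0,0,0]
    - [0,0,0]
    - [0,0,0]
    - [0,0,0]
    - [0,0,0]
    - [0,0,0]
    - [0,0,0]

```text
clock: 10.75
eef_pos: [0.4967, 0.0669, 0.037]
tool_rot: [0.999, 0.053, 0.0, 0.0]
ft_force: [-0.2, 0.5, -0.4]
grip_width: 0.0699
```

Emit:
jog_arm:
  jaw: [0,0,0,0,0,0,0,0]
  linear:
    - [0,0,0]
    - [0,0,0]
    - [0,0,-0.01]
    - [0,0,-0.03]
    - [0,0,-0.06]
    - [0,0,-0.09]
    - [0,0,-0.11]
    - [0,0,-0.11]
  delta_rot:
    - [0,0,0]
    - [0,0,0]
    - [0,0,0]
    - [0,0,0]
    - [0,0,0]
    - [0,0,0]
    - [0,0,0]
    - [0,0,0]

```text
clock: 11.42
eef_pos: [0.5001, 0.0674, 0.1527]
tool_rot: [0.999, 0.053, 0.005, -0.0]
ft_force: [0.9, 0.2, 0.4]
grip_width: 0.0855
```

```bash
python3 - <<'E'
from h import *
o=bot.get_obs(); rel([.515,-.115,.16],5.9);print(o['joint_pos'])
snap('wrist','w10')
E
python3 rail.py w10
```

```text
lin [-0.0043  0.183  -0.0074] rot [-0.02 -0.58  0.14] from [0.5001 0.0674 0.1527] yaw 6.04 tilt 0.58
[ 1.33985231e-01  2.76895900e-01 -1.09824795e-01  1.17392988e+00
 -2.19445425e-06  1.59928265e+00]
bed rows 238
mid x(tool) = -2.45 + -0.0010*y ; width 89.3 ; slope deg -0.06 ; at y=0 -2.45 ; y range -126 90
stop 1835 z 0.0621 x [-26.3  -1.6  22.5] y [-95.1 -86.4 -77.7]
back 546 z 0.0515 x [-11.9   7.6  10.4] y [-77.2 -41.6  -5.8]
lip 466 z 0.0335 x [-14.7 -12.2  -9.8] y [-69.1 -38.3  -5.6]
phone 5895 z 0.0847 x [-14.4  -1.4  14.3] y [-71.4 -11.8 160.5]
[[155, np.float64(-1.72), np.float64(-68.9), np.float64(0.0833)], [195, np.float64(-1.84), np.float64(-42.5), np.float64(0.0835)], [235, np.float64(-1.61), np.float64(-14.3), np.float64(0.0833)], [275, np.float64(-1.73), np.float64(15.8), np.float64(0.0837)], [315, np.float64(-1.48), np.float64(48.2), np.float64(0.0836)], [375, np.float64(1.73), np.float64(-71.4), np.float64(0.3125)]]
```

View pics/w10.png

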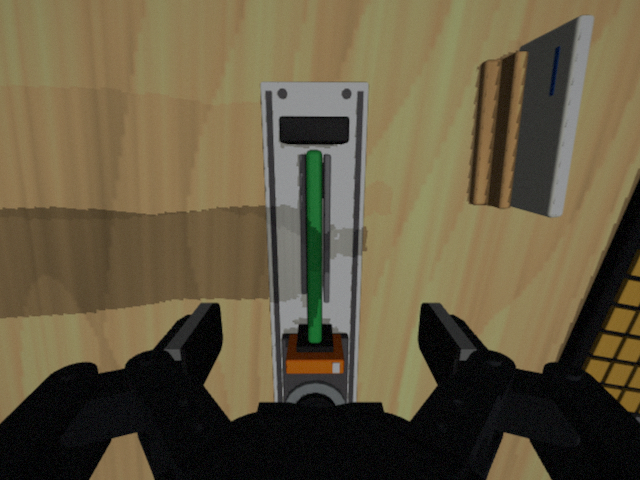

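The phone stands freely in the channel, top at z≈0.0835, with about 5 mm to the stop and the jaw pad behind it. Now I'll go to the knob, turning the tool 88° so the jaws close across the bar.

Emit:
jog_arm:
  jaw: [0,0,0,0,0,0,0,0]
  linear:
    - [0,0.02,-0.002]
    - [0,0.045,-0.003]
    - [0,0.07,-0.003]
    - [0,0.095,-0.003]
    - [-0.001,0.12,-0.003]
    - [-0.002,0.145,-0.003]
    - [-0.002,0.165,-0.003]
    - [-0.003,0.183,-0.003]
  delta_rot:
    - [0,0,-6]
    - [0,0,-12]
    - [0,0,-18]
    - [0,0,-24]
    - [0,0,-30]
    - [0,0,-36]
    - [0,0,-42]
    - [0,0,-48]

```text
clock: 12.13
eef_pos: [0.5121, -0.1167, 0.1488]
tool_rot: [0.89, 0.456, -0.001, -0.001]
ft_force: [-0.1, 0.6, -0.2]
grip_width: 0.0853
```

Emit:
jog_arm:
  jaw: [0,0,0,0,0,0,0,0]
  linear:
    - [0,0,0]
    - [0,0,0]
    - [0,0,0]
    - [0,0,0]
    - [0,0,0]
    - [0,0,0]
    - [0,0,0]
    - [0,0,0]
  delta_rot:
    - [0,0,-6]
    - [0,0,-12]
    - [0,0,-18]
    - [0,0,-24]
    - [0,0,-30]
    - [0,0,-36]
    - [0,0,-40]
    - [0,0,-40]

```text
clock: 12.8
eef_pos: [0.512, -0.1151, 0.1488]
tool_rot: [0.681, 0.732, -0.001, -0.001]
ft_force: [0.6, -0.6, 0.1]
grip_width: 0.0851
```

```bash
cat > knob.py <<'E'
from h import *
import sys
fn=sys.argv[1]
rel([.517,-.115,.15],94)
o=bot.get_obs(); p,d,c=snap('wrist',fn); C=cloud(c,d); Z=C[:,:,2]
near=(abs(C[:,:,0]-.515)<.06)
m=near&(Z>.062)&(Z<.075)&(C[:,:,1]<-.075)&(C[:,:,1]>-.16)
q=C[m]; print('bar',len(q),np.median(q[:,2]).round(4),cv2.minAreaRect((q[:,:2]*1000).astype(np.float32)))
m=near&(Z>.060)&(Z<.075)&(C[:,:,1]>-.075)&(C[:,:,1]<.02)
q=C[m]; print('jaw+pad',len(q),np.median(q[:,2]).round(4),cv2.minAreaRect((q[:,:2]*1000).astype(np.float32)))
g=p.astype(int); gr=(g[:,:,1]>g[:,:,0]*1.6)&(Z>.078)&(Z<.09); 
if gr.sum(): q=C[gr]; print('phone',cv2.minAreaRect((q[:,:2]*1000).astype(np.float32)))
E
python3 knob.py w11
```

```text
lin [-0.0002  0.005  -0.0012] rot [-0.13 -0.04  0.11] from [ 0.512  -0.1151  0.1488] yaw 94.11 tilt 0.14
bar 953 0.0685 ((515.8563232421875, -115.42984771728516), (41.396697998046875, 13.18995189666748), 4.1282548904418945)
jaw+pad 1998 0.068 ((505.1603698730469, -12.473251342773438), (49.50482177734375, 66.09869384765625), 5.639506816864014)
phone ((498.60662841796875, 52.4939079284668), (12.02239990234375, 119.50605773925781), 6.048068523406982)
```

View pics/w11.png

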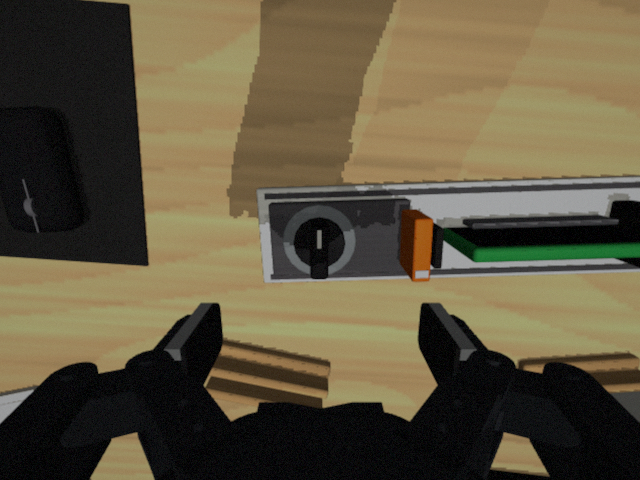

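The knob bar sits centred between the fingers at px (319,250), measured at (516.3, −115.3) mm, with the bar at 4.1° and the tool at 94.1°. Descending with a check on the way.

Emit:
jog_arm:
  jaw: [0,0,0,0,0,0,0,0]
  linear:
    - [0,0.002,0.015]
    - [0,0.004,0.035]
    - [0,0.004,0.055]
    - [0,0.004,0.07]
    - [0,0.004,0.08]
    - [0,0.004,0.085]
    - [0,0.004,0.085]
    - [0,0.004,0.085]
  delta_rot:
    - [0,0,0]
    - [0,0,0]
    - [0,0,0]
    - [0,0,0]
    - [0,0,0]
    - [0,0,0]
    - [0,0,0]
    - [0,0,0]

```text
clock: 13.52
eef_pos: [0.5172, -0.1151, 0.0652]
tool_rot: [0.682, 0.731, 0.0, 0.0]
ft_force: [0.2, -0.3, 0.3]
grip_width: 0.0852
```

```bash
python3 knob.py w12
```

```text
lin [ 0.0001 -0.0001 -0.0848] rot [0.02 0.   0.02] from [ 0.5172 -0.1151  0.0652] yaw 94.02 tilt 0.02
bar 2070 0.0685 ((516.1704711914062, -115.32181549072266), (42.07603073120117, 13.958308219909668), 4.460831642150879)
jaw+pad 4649 0.068 ((511.27374267578125, -18.661174774169922), (68.09249877929688, 47.461212158203125), 76.57054901123047)
phone ((502.57293701171875, 13.5479154586792), (11.720786094665527, 41.85951232910156), 5.844172954559326)
```

View pics/w12.png

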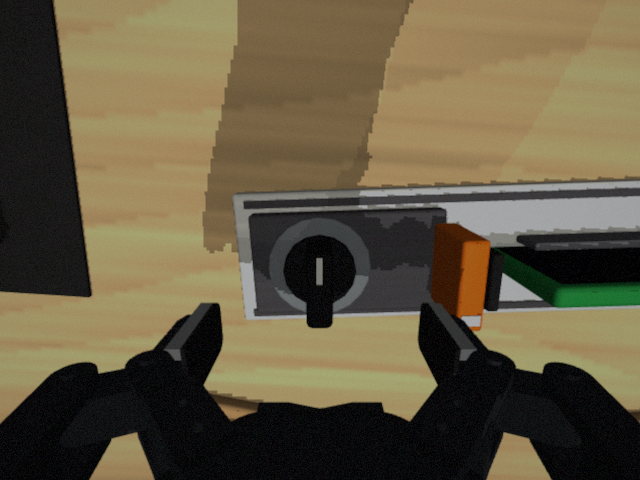

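Aligned. I'll half-close the jaws to stay clear of the orange jaw, descend onto the bar, then grip.

Emit:
jog_arm:
  jaw: [0.4,0.4,0.4,0.4,0.4,0.4,0.4,0.4]
  linear:
    - [0,-0.001,0]
    - [0,-0.001,0.003]
    - [0,-0.001,0.01]
    - [0,-0.001,0.018]
    - [0,-0.001,0.026]
    - [0,-0.001,0.034]
    - [0,-0.001,0.039]
    - [0,-0.001,0.039]
  delta_rot:
    - [0,0,0]
    - [0,0,0]
    - [0,0,0]
    - [0,0,0]
    - [0,0,0]
    - [0,0,0]
    - [0,0,0]
    - [0,0,0]

```text
clock: 14.23
eef_pos: [0.5144, -0.1148, 0.024]
tool_rot: [0.682, 0.732, -0.001, -0.002]
ft_force: [-0.4, 0.5, -0.4]
grip_width: 0.0512
```

```bash
python3 knob.py w13
```

```text
lin [-0.0002  0.0021 -0.126 ] rot [-0.19 -0.06  0.04] from [ 0.5144 -0.1148  0.024 ] yaw 94.04 tilt 0.2
bar 5048 0.0685 ((514.70068359375, -112.47412109375), (42.03315734863281, 74.86335754394531), 22.550003051757812)
jaw+pad 6685 0.0677 ((505.8489074707031, -20.540645599365234), (62.884666442871094, 36.22834396362305), 74.23942565917969)
phone ((510.6742858886719, -80.13707733154297), (22.728775024414062, 158.59207153320312), 3.8287253379821777)
```

View pics/w13.png

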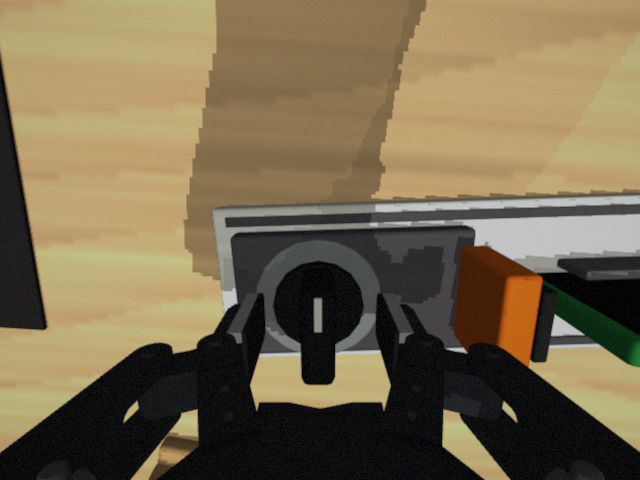

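The bar is centred between the half-closed pads. Gripping.

Emit:
jog_arm:
  jaw: [0.6,0.8,1,1,1,1,1,1]
  linear:
    - [0,0,0]
    - [0,0,0]
    - [0,0,0]
    - [0,0,0]
    - [0,0,0]
    - [0,0,0]
    - [0,0,0]
    - [0,0,0]
  delta_rot:
    - [0,0,0]
    - [0,0,0]
    - [0,0,0]
    - [0,0,0]
    - [0,0,0]
    - [0,0,0]
    - [0,0,0]
    - [0,0,0]

```text
clock: 14.95
eef_pos: [0.5164, -0.1156, 0.0265]
tool_rot: [0.682, 0.732, 0.0, 0.001]
ft_force: [-1.4, -1.2, 5.3]
grip_width: 0.0131
```

```bash
cat > st.py <<'E'
from h import *
o=bot.get_obs(); M=R.from_quat(o['tool_rot']).as_matrix()
yaw=np.degrees(np.arctan2(M[1,0],M[0,0]))
a=np.radians(5.95); k=np.array([.5163,-.1153]); r=o['eef_pos'][:2]-k
print('t',round(o['clock'],2),'pos',(o['eef_pos']*1000).round(1),'yaw',yaw.round(2),'F',o['ft_force'].round(2),'T',o['ft_torque'].round(3),'q6',o['joint_pos'][5].round(3),'w',o['grip_width'].round(4))
print('turned deg',(94.05-yaw).round(2),'travel exp mm',(12*np.radians(94.05-yaw)).round(2),'along',(1000*(r@[-np.sin(a),np.cos(a)])).round(2),'across',(1000*(r@[np.cos(a),np.sin(a)])).round(2))
E
python3 st.py
```

```text
Traceback (most recent call last):
  File "st.py", line 5, in <module>
    print('t',round(o['clock'],2),'pos',(o['eef_pos']*1000).round(1),'yaw',yaw.round(2),'F',o['ft_force'].round(2),'T',o['ft_torque'].round(3),'q6',o['joint_pos'][5].round(3),'w',o['grip_width'].round(4))
                                                                                                                                                                                   ^^^^^^^^^^^^^^^^^^^^^
AttributeError: 'float' object has no attribute 'round'
```

Emit:
jog_arm:
  jaw: [1,1,1,1,1,1,1,1]
  linear:
    - [0.001,0,0]
    - [0.0021,-0.0001,0]
    - [0.0031,-0.0001,0]
    - [0.0042,-0.0001,0]
    - [0.0052,-0.0002,0]
    - [0.0063,-0.0002,0]
    - [0.0073,-0.0002,0]
    - [0.0084,-0.0003,0]
  delta_rot:
    - [0,0,5]
    - [0,0,10]
    - [0,0,15]
    - [0,0,20]
    - [0,0,25]
    - [0,0,30]
    - [0,0,35]
    - [0,0,40]

```text
clock: 15.62
eef_pos: [0.5154, -0.1077, 0.0265]
tool_rot: [0.892, 0.452, -0.0, 0.001]
ft_force: [-1.3, -3.8, 4.6]
grip_width: 0.0126
```

```bash
sed -i "s/o\['grip_width'\].round(4)/round(o['grip_width'],4)/" st.py; python3 st.py
```

```text
t 15.62 pos [ 515.4 -107.7   26.5] yaw 53.79 F [-1.3  -3.82  4.59] T [-0.742  0.146  0.14 ] q6 0.427 w 0.0126
turned deg 40.26 travel exp mm 8.43 along 7.69 across -0.08
```

```bash
python3 knob.py w14 | tail -3; python3 st.py
```

```text
bar 4218 0.0686 ((514.9193115234375, -106.37413024902344), (36.8975715637207, 36.7076416015625), 10.118051528930664)
jaw+pad 9847 0.0682 ((504.9847412109375, -7.8863677978515625), (50.248558044433594, 57.3577766418457), 6.001216888427734)
phone ((511.1427307128906, -51.33079528808594), (148.5966033935547, 32.188541412353516), 89.39173126220703)
t 15.67 pos [ 515.4 -107.6   26.5] yaw 53.6 F [-1.3  -3.36  6.21] T [-0.667  0.206 -0.135] q6 0.431 w 0.0127
turned deg 40.45 travel exp mm 8.47 along 7.79 across -0.08
```

View pics/w14.png

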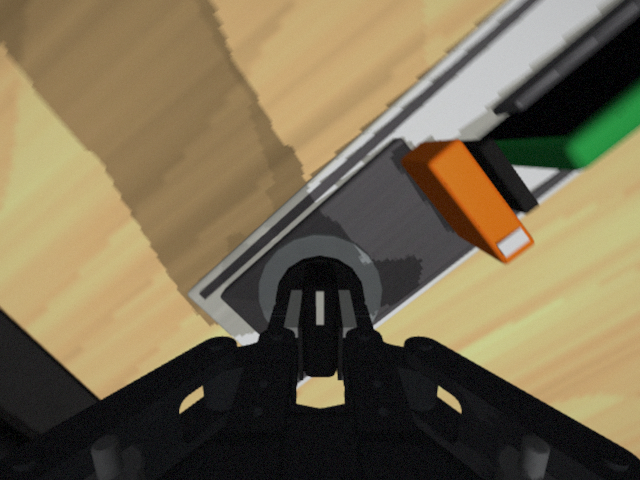

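The bar turns with the gripper and the jaw has closed part of its gap to the phone. Carrying on.

Emit:
jog_arm:
  jaw: [1,1,1,1,1,1,1,1]
  linear:
    - [0.0006,-0.0006,0]
    - [0.0012,-0.0011,0]
    - [0.0019,-0.0017,0]
    - [0.0025,-0.0022,0]
    - [0.0031,-0.0028,0]
    - [0.0037,-0.0034,0]
    - [0.0043,-0.0039,0]
    - [0.005,-0.0045,0]
  delta_rot:
    - [0,0,4]
    - [0,0,8]
    - [0,0,12]
    - [0,0,16]
    - [0,0,20]
    - [0,0,24]
    - [0,0,28]
    - [0,0,32]

```text
clock: 16.33
eef_pos: [0.5145, -0.1012, 0.0266]
tool_rot: [0.982, 0.189, 0.0, 0.001]
ft_force: [-2.3, -3.1, 5.8]
grip_width: 0.013
```

```bash
python3 st.py; python3 knob.py w15 | tail -3; python3 st.py
```

```text
t 16.33 pos [ 514.5 -101.2   26.6] yaw 21.83 F [-2.29 -3.1   5.84] T [-0.963  0.301  0.184] q6 0.997 w 0.013
turned deg 72.22 travel exp mm 15.13 along 14.16 across -0.32
bar 4211 0.0686 ((514.5342407226562, -99.23393249511719), (36.7450065612793, 36.952964782714844), 67.97657012939453)
jaw+pad 9090 0.0683 ((504.9153137207031, -5.305610656738281), (49.853214263916016, 48.419342041015625), 6.002500057220459)
phone ((517.1339721679688, -49.09202575683594), (124.59563446044922, 55.32722854614258), 82.02493286132812)
t 16.38 pos [ 514.5 -101.2   26.5] yaw 21.67 F [-1.17 -3.69  5.55] T [-0.794  0.33  -0.137] q6 1.0 w 0.013
turned deg 72.38 travel exp mm 15.16 along 14.22 across -0.37
```

View pics/w15.png

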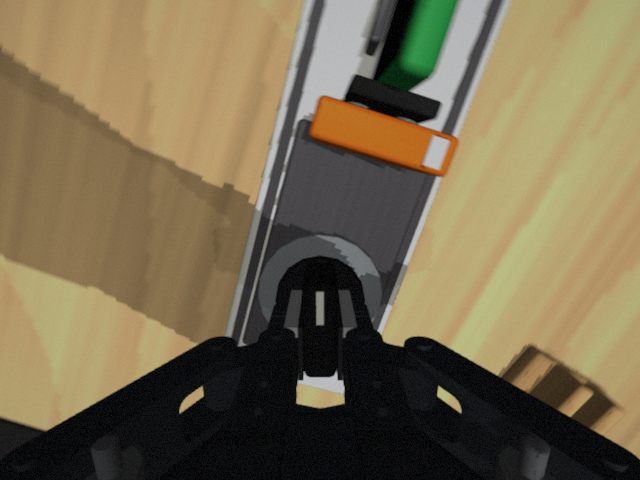

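The jaw and pad are about to meet the phone's near end. I'll go on in smaller steps, watching the torque.

Emit:
jog_arm:
  jaw: [1,1,1,1,1,1,1,1]
  linear:
    - [0.0001,-0.0003,0]
    - [0.0002,-0.0006,0]
    - [0.0003,-0.0009,0]
    - [0.0003,-0.0012,0]
    - [0.0004,-0.0015,0]
    - [0.0005,-0.0018,0]
    - [0.0006,-0.0021,0]
    - [0.0007,-0.0024,0]
  delta_rot:
    - [0,0,1.5]
    - [0,0,3]
    - [0,0,4.5]
    - [0,0,6]
    - [0,0,7.5]
    - [0,0,9]
    - [0,0,10.5]
    - [0,0,12]

```text
clock: 17.05
eef_pos: [0.5141, -0.0988, 0.0265]
tool_rot: [0.996, 0.087, 0.0, 0.001]
ft_force: [-2.9, -5.3, 6.0]
grip_width: 0.0129
```

```bash
cat > gap.py <<'E'
from h import *
import sys
fn=sys.argv[1]
a=np.radians(5.95); ey=np.array([-np.sin(a),np.cos(a)]); k=np.array([.5163,-.1153])
if len(sys.argv)>2: snap('wrist',fn)
p,d,c=load(fn); hsv=cv2.cvtColor(p,cv2.COLOR_RGB2HSV); C=cloud(c,d); Z=C[:,:,2]
A=(C[:,:,:2]-k)@ey*1000; B=(C[:,:,:2]-k)@[np.cos(a),np.sin(a)]*1000
H=hsv[:,:,0]; S=hsv[:,:,1]
o=(H>5)&(H<18)&(S>150)&(Z>.064)&(Z<.073)&(abs(B)<27)&(A>60)&(A<110); 
o2=o&(abs(B)<10)
print('orange top along min/max (central)',np.percentile(A[o2],[1,99]).round(2),o2.sum())
g=(H>45)&(H<80)&(S>120)&(A>60)
gt=g&(Z>.079)&(Z<.088)
if gt.sum(): print('phone top along min',np.percentile(A[gt],[0.5,2]).round(2),gt.sum(),'end face',np.median(A[g&(Z>.06)&(Z<.079)&(A<A[gt].min()+3)]).round(2) if (g&(Z>.06)&(Z<.079)&(A<A[gt].min()+3)).sum() else None)
b=(p.max(2)<60)&(Z>.03)&(Z<.062)&(abs(B)<14)&(A>75)&(A<115)
if b.sum(): print('pad top z',np.median(Z[b]).round(4),'along',np.percentile(A[b],[2,50,98]).round(2),b.sum())
E
python3 st.py; python3 gap.py w16 1; python3 st.py; echo; python3 gap.py w15; python3 gap.py w14; python3 gap.py w12
```

```text
t 17.05 pos [514.1 -98.8  26.5] yaw 9.95 F [-2.89 -5.25  6.01] T [-0.912  0.393  0.163] q6 1.209 w 0.0129
turned deg 84.1 travel exp mm 17.61 along 16.61 across -0.49
orange top along min/max (central) [ 89.06 102.57] 2609
phone top along min [112.54 112.79] 2374 end face 112.78
pad top z 0.0535 along [106.45 106.69 113.33] 648
t 17.1 pos [514.1 -98.8  26.5] yaw 9.89 F [-2.44 -5.38  5.51] T [-0.879  0.41   0.03 ] q6 1.21 w 0.013
turned deg 84.16 travel exp mm 17.63 along 16.62 across -0.46

orange top along min/max (central) [ 86.49 100.06] 2574
phone top along min [110.03 110.31] 3090 end face 110.3
pad top z 0.0544 along [103.85 104.15 114.33] 730
orange top along min/max (central) [79.53 93.21] 2262
phone top along min [109.64 109.96] 3529 end face 110.13
pad top z 0.0568 along [ 97.32 109.81 114.83] 1239
orange top along min/max (central) [70.62 84.21] 1075
phone top along min [109.25 109.82] 2039 end face 109.86
pad top z 0.0517 along [ 88.83 110.   114.75] 727
```

View pics/w16.png

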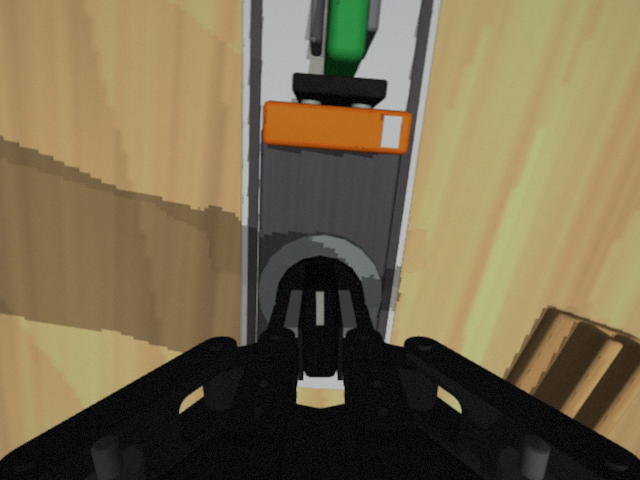

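The pad is now on the phone and has begun sliding it: jaw-front to phone gap 9.97 mm (uncompressed 10), phone moved 2.5 mm. I'll keep going until that gap shrinks to about 7.5 mm.

Emit:
jog_arm:
  jaw: [1,1,1,1,1,1,1,1]
  linear:
    - [0,-0.0003,0]
    - [0,-0.0005,0]
    - [0.0001,-0.0008,0]
    - [0.0001,-0.001,0]
    - [0.0001,-0.0013,0]
    - [0.0001,-0.0016,0]
    - [0.0001,-0.0018,0]
    - [0.0001,-0.0021,0]
  delta_rot:
    - [0,0,1.25]
    - [0,0,2.5]
    - [0,0,3.75]
    - [0,0,5]
    - [0,0,6.25]
    - [0,0,7.5]
    - [0,0,8.75]
    - [0,0,10]

```text
clock: 17.77
eef_pos: [0.5137, -0.0968, 0.0265]
tool_rot: [1.0, -0.0, 0.0, 0.001]
ft_force: [-1.7, -3.7, 5.4]
grip_width: 0.0127
```

```bash
python3 st.py; python3 gap.py w17 1; python3 st.py
```

```text
t 17.77 pos [513.7 -96.8  26.5] yaw -0.04 F [-1.71 -3.69  5.42] T [-0.91   0.42   0.137] q6 1.387 w 0.0127
turned deg 94.09 travel exp mm 19.71 along 18.69 across -0.62
orange top along min/max (central) [ 91.16 104.61] 2601
phone top along min [114.62 114.87] 2419 end face 114.86
pad top z 0.0534 along [108.58 108.79 109.03] 631
t 17.82 pos [513.8 -96.7  26.5] yaw -0.09 F [-2.84 -4.52  5.36] T [-0.871  0.339  0.08 ] q6 1.388 w 0.0128
turned deg 94.14 travel exp mm 19.72 along 18.73 across -0.6
```

Emit:
jog_arm:
  jaw: [1,1,1,1,1,1,1,1]
  linear:
    - [0,-0.0003,0]
    - [-0.0001,-0.0005,0]
    - [-0.0001,-0.0008,0]
    - [-0.0001,-0.001,0]
    - [-0.0001,-0.0013,0]
    - [-0.0002,-0.0016,0]
    - [-0.0002,-0.0018,0]
    - [-0.0002,-0.0021,0]
  delta_rot:
    - [0,0,1.25]
    - [0,0,2.5]
    - [0,0,3.75]
    - [0,0,5]
    - [0,0,6.25]
    - [0,0,7.5]
    - [0,0,8.75]
    - [0,0,10]

```text
clock: 18.48
eef_pos: [0.5134, -0.0947, 0.0265]
tool_rot: [0.996, -0.087, 0.0, 0.001]
ft_force: [-2.9, -4.9, 6.4]
grip_width: 0.013
```

```bash
python3 st.py; python3 gap.py w18 1; python3 st.py
```

```text
t 18.48 pos [513.4 -94.7  26.5] yaw -10.03 F [-2.89 -4.87  6.37] T [-0.979  0.463  0.192] q6 1.565 w 0.013
turned deg 104.08 travel exp mm 21.8 along 20.78 across -0.73
orange top along min/max (central) [ 93.17 106.88] 2589
phone top along min [114.89 115.2 ] 3203 end face 115.13
pad top z 0.0577 along [ 93.12 109.14 109.55] 364
t 18.53 pos [513.4 -94.7  26.5] yaw -10.08 F [-2.27 -4.26  5.62] T [-0.853  0.515  0.132] q6 1.566 w 0.013
turned deg 104.13 travel exp mm 21.81 along 20.8 across -0.73
```

The phone has stopped against the end stop. The gap is down to about 8.1 mm, so compression is about 1.9 mm (≈7.5 N). About 3° more should give roughly 10 N.

Emit:
jog_arm:
  jaw: [1,1,1,1,1,1,1,1]
  linear:
    - [0,-0.0001,0]
    - [-0.0001,-0.0002,0]
    - [-0.0001,-0.0003,0]
    - [-0.0001,-0.0004,0]
    - [-0.0002,-0.0005,0]
    - [-0.0002,-0.0006,0]
    - [-0.0002,-0.0006,0]
    - [-0.0002,-0.0006,0]
  delta_rot:
    - [0,0,0.5]
    - [0,0,1]
    - [0,0,1.5]
    - [0,0,2]
    - [0,0,2.5]
    - [0,0,3]
    - [0,0,3]
    - [0,0,3]

```text
clock: 19.2
eef_pos: [0.5133, -0.0941, 0.0265]
tool_rot: [0.994, -0.113, 0.0, 0.001]
ft_force: [-2.2, -4.3, 6.3]
grip_width: 0.013
```

```bash
python3 st.py; python3 gap.py w19 1; python3 st.py
```

```text
t 19.2 pos [513.3 -94.1  26.5] yaw -12.98 F [-2.17 -4.34  6.28] T [-0.925  0.541  0.184] q6 1.618 w 0.013
turned deg 107.03 travel exp mm 22.42 along 21.41 across -0.79
orange top along min/max (central) [ 93.77 107.52] 2565
phone top along min [114.88 115.27] 3678 end face 115.18
pad top z 0.0596 along [ 93.73 109.2  110.49] 214
t 19.25 pos [513.3 -94.1  26.5] yaw -12.98 F [-2.23 -4.49  6.79] T [-0.977  0.465  0.11 ] q6 1.618 w 0.0129
turned deg 107.03 travel exp mm 22.42 along 21.39 across -0.76
```

View pics/w19.png

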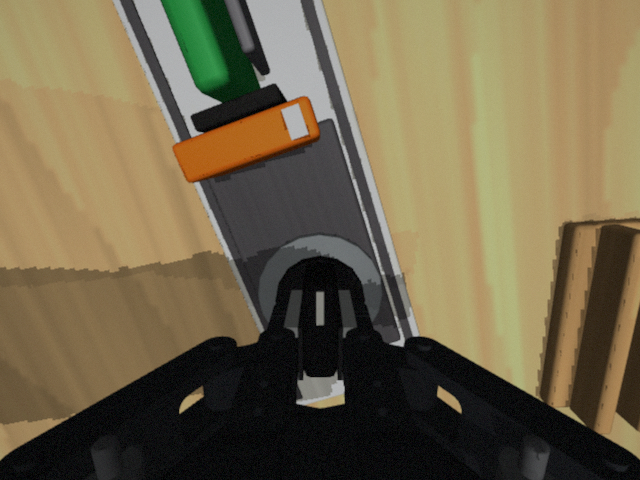

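The phone is stationary while the gap is now about 7.5 mm, so compression is about 2.45 mm and the force about 10 N. Opening the gripper slowly and retreating upwards.

Emit:
jog_arm:
  jaw: [0.8,0.7,0.6,0.5,0.4,0.3,0.3,0.3]
  linear:
    - [0,0,0]
    - [0,0,0]
    - [0,0,0]
    - [0,0,0]
    - [0,0,0]
    - [0,0,0]
    - [0,0,0]
    - [0,0,0]
  delta_rot:
    - [0,0,0]
    - [0,0,0]
    - [0,0,0]
    - [0,0,0]
    - [0,0,0]
    - [0,0,0]
    - [0,0,0]
    - [0,0,0]

```text
clock: 19.92
eef_pos: [0.5135, -0.0927, 0.0258]
tool_rot: [0.994, -0.113, -0.0, -0.0]
ft_force: [0.0, 0.2, -0.2]
grip_width: 0.0596
```

```bash
python3 st.py; python3 gap.py w20 1
```

```text
t 19.92 pos [513.5 -92.7  25.8] yaw -12.95 F [ 0.02  0.17 -0.25] T [-0.064 -0.028 -0.009] q6 1.618 w 0.0596
turned deg 107.0 travel exp mm 22.41 along 22.77 across -0.45
orange top along min/max (central) [ 93.8  107.46] 2558
phone top along min [114.87 115.3 ] 3876 end face 115.16
pad top z 0.0594 along [ 93.73 109.2  113.77] 224
```

Emit:
jog_arm:
  jaw: [0.3,0.3,0.3,0.3,0.3,0.3,0.3,0.3]
  linear:
    - [0,0,-0.005]
    - [0,0,-0.015]
    - [0,0,-0.03]
    - [0,0,-0.05]
    - [0,0,-0.075]
    - [0,0,-0.1]
    - [0,0,-0.11]
    - [0,0,-0.11]
  delta_rot:
    - [0,0,0]
    - [0,0,0]
    - [0,0,0]
    - [0,0,0]
    - [0,0,0]
    - [0,0,0]
    - [0,0,0]
    - [0,0,0]

```text
clock: 20.63
eef_pos: [0.516, -0.0933, 0.1396]
tool_rot: [0.994, -0.113, 0.004, 0.0]
ft_force: [0.3, -0.2, -0.4]
grip_width: 0.0595
```

```bash
python3 st.py; python3 gap.py w21 1; python3 - <<'E'
from h import *
p,d,c=load('w21'); C=cloud(c,d);Z=C[:,:,2]
m=(Z>.062)&(Z<.075)&(abs(C[:,:,0]-.513)<.04)&(abs(C[:,:,1]+.093)<.035)
q=C[m]; print(m.sum(),cv2.minAreaRect((q[:,:2]*1000).astype(np.float32)))
snap('scene','s21'); p=load('s21')[0]; cv2.imwrite('pics/s21z.png',cv2.resize(p[150:300,200:450,::-1],None,fx=3.2,fy=3.2))
E
```

```text
t 20.63 pos [516.  -93.3 139.6] yaw -12.96 F [ 0.3  -0.21 -0.44] T [-0.059  0.022 -0.013] q6 1.618 w 0.0595
turned deg 107.01 travel exp mm 22.41 along 21.95 across 1.96
orange top along min/max (central) [ 93.91 107.64] 659
phone top along min [115.43 116.6 ] 2433 end face 115.14
pad top z 0.0554 along [109.17 109.27 109.78] 72
1035 ((513.9136352539062, -92.18135070800781), (41.862754821777344, 13.409744262695312), 77.23121643066406)
```

View pics/w21.png

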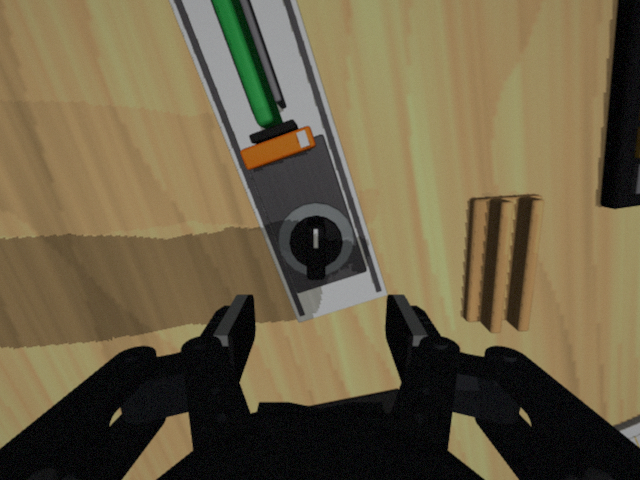

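View pics/s21z.png

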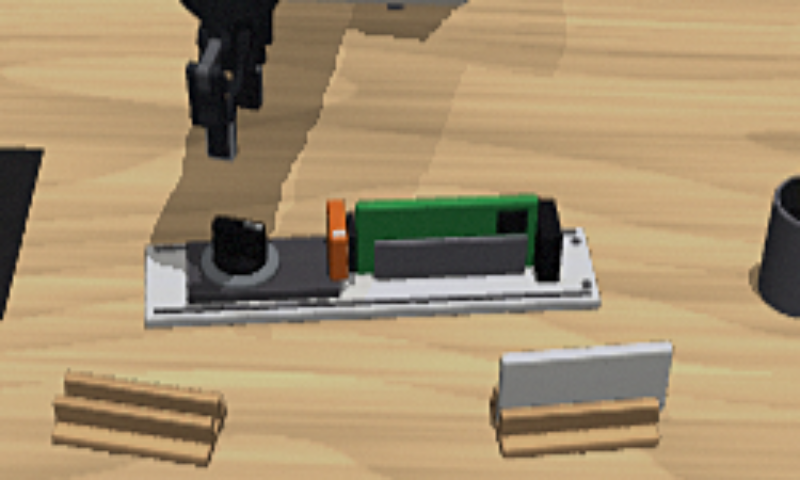

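The jaw hasn't moved since I let go: gap about 7.5 mm, bar turned 106.9° and holding, and the gripper is clear. Handing in.

```bash
python3 -c "
from workcell import bot
print(bot.job_done()); print(bot.get_obs()['clock'])"
```

```text
the job is handed in; nothing more can be done
None
the job is handed in; nothing more can be done
```

The phone is now upright on its long edge in the rail channel, pressed against the end stop at about 10 N. I turned the knob about 107° clockwise, let go of it, and handed the job in at about 20.7 s.

**Last checks, after letting go:**
- **Clamping force:** the gap from the jaw's front to the phone is about 7.5 mm, against 10 mm uncompressed. That is about 2.4–2.6 mm of pad compression, or 9.7–10.3 N.
- **Holding:** the phone and jaw did not move when the gripper let go, and the knob bar stayed where I left it.
- **Gripper:** it is clear of everything and the wrist force reads about zero.

**What disagreed:**
- **Finger length:** the closed fingertips measured about 21 mm above the reported TCP, not 17 mm below it as stated. My first grasp therefore shut on air above the phone without touching it, and I repeated it lower using the measured tips.
- **Wrist torque:** it was too noisy to confirm the clamping force, so that figure rests on camera depth and knob travel, which agree.
- **Side force:** there was about 5 N of side force on the gripper while turning, which vanished on release.

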